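Drain the bearing balls on the tilting tray

ROBOT

A 6-joint arm with a two-finger parallel gripper is mounted at the origin on the work surface. World frame = base frame: x ahead of the robot, y to its left, z up, the work surface at z = 0. Lengths are in mm, angles in degrees, forces in N, time in s.
With the tool pointing down it reaches from about 300 to 850 mm from the base axis. Payload 4.2 kg.
Tool frame: the origin (TCP) lies between the finger pads; the fingertips stand ahead of it and the grasp point (between the pads) lies 8 mm behind it (env.tip_reach is the x of the fingertips in the tool frame, in mm); x points along the fingers, y is the direction in which the jaws open and shut, and the axes are right-handed (so a half turn about x gives the same grasp; the last joint's range is limited). The gripper opens to 91 mm and grips with 3 to 60 N. Pads are 32 mm wide; open, the fingers measure 118 mm over their backs; the gripper's body (76 mm by 178 mm) begins 60 mm behind the grasp point.
Start: joints at [68.526, 18.312, 89.639, -0, 72.044, -1.146], TCP at [199.759, 539.201, 224.976] pointing down, gripper open.
Joint ranges: [-177.97, 177.97], [-48.28, 115.42], [12.27, 149.76], [-77.06, 257.06], [2.81, 150.46], [-146.56, 146.56]. Speed limits (degrees/s): [147.25, 147.25, 180, 180, 180, 180].

INTERFACE

Orientations are given as [roll, pitch, yaw] about the fixed x, y, z axes, in that order (R = Rz(yaw) Ry(pitch) Rx(roll)).
In Python, from workcell import env, cams gives the robot as it stands.
- The arm moves only by the tool arm_command, never from a script. Its argument "deltas" is a list of rows, each a list of 3 entries, a list of its own where there are three numbers: the opening, from 0 (shut) to 1 (fully open), then the shift along the world's x, y, z in mm, then the turn about the world's z in rad. A call has 1 to 20 rows; each row is the pose to reach, as a shift and turn from the pose commanded when the call began; what a row does not reach only later rows make up. A row lasts 1/10 s, in which the tool goes at most 50 mm and 8.59 degrees, less where a joint would pass 70% of its speed; a pose out of reach is approached as far as the arm can. A call with a gripper value outside its range is refused whole. The fingers move at their own pace and stop on an object; "grip_force" is the grip in N (left out, the last holds). Time passes only in rows, so rows that repeat a pose let the fingers close. It gives the time, the measured TCP pose, the force and the opening at its end, in the units of the state.
- env.state(): the state, without advancing time (a new reading comes with each control period).
- cams.grab_frame(name): name is "scene" or "top" or "wrist"; returns a dict with "img" (480x640x3 uint8, red, green, blue), "K" (3x3 intrinsics, pixels), "rvec" (rotation vector, rad) and "tvec" (3), from world to camera coordinates, as OpenCV has them. Camera axes: x right, y down, z forward; pixel columns grow to the right and rows downward; lengths in mm; the calibration is good to about 2 mm. The wrist camera is an equidistant fisheye: a pixel r from the principal point sees the ray r / f radians off the axis. A picture is of the moment at which its call begins. There is no depth.
- env.job_done(): hands the job in, once; it reports no verdict.
Trained networks look in a picture, given as the dict that the camera call returned (one of the last four; its "shot" number tells which), for a name from the list of things; names that differ only in an ending like _2 or _b are one class to them, and where a whole thing is asked for, a point or a joint stands for the part that bears it (a point fixed in the world has none). Each returns a list of dicts, best first, with "conf" (0 to 1); they miss things now and then, are a little off and sometimes report something else, mostly with a low value. They report only what shows in the picture. A call takes as long as a camera call. They do not tell look-alikes from the thing itself.
- cams.silhouettes(picture, name): "region" (480x640 bool, what is visible of it) and "centre" ([column, row] in pixels, amid what is visible of it).
The state is a dict: "time_s": time; "qpos": joint angles; "qvel": joint speeds; "effort": joint torques, N m; "ee_pos": TCP position; "ee_rot": TCP orientation; "force": force on the tool from outside, world axes, zero at the start; "torque": the same for the moment, N m; "gripper_width": finger opening in mm.
Only numpy, scipy, OpenCV 4.12 (cv2) and the standard library are available. Lean on these libraries where they do the work, as an engineer would, in place of code of your own. Each camera call takes 0.05 s, during which the arm holds its last target.

TASK

Tip all six bearing balls out of the cup into the hinged drain tray while the tray is down, then stand the empty cup upright on the bench again and let go of it. Then lift the tray by its bar handle until the pointer on its side is level with the pointer of the clamp on the graduated arc, and finish while still holding it there, with all the balls in the tray. Do not shift the clamp, and leave the spray can, wrench and spring where they are.

Things in the scene. Friction and masses are not known exactly. Their poses are not given: they have to be found in the camera images.
- cup_mid (a point): Centre (on the axis, half-way up, 35 mm above the underside) of the open aluminium cup that stands at the robot's left with six balls in it. 70 mm high, outside diameter 58 mm at the foot, 66 mm from 30 mm up, 67 mm at the rim, wall 3 mm, no handle, about 120 g; it can pivot in a light grip; z towards the mouth. A closed spray can stands 110 mm or more off (centres); which of the two is nearer to the robot varies.
- cup: The same cup; origin at the centre of its underside, z up towards the mouth.
- tray (a point): Centre of the inner floor of the hinged steel drain tray, open on top, on a low grey stand fixed ahead of the robot. Inside 197 x 214 mm (x, y); front and side walls 30 mm, back wall 42 mm high. +x from handle to hinge (away from the robot, turned up to 0.2 rad), +y left, +z out of the floor. Tilts with flap; floor 55 mm above the bench when down.
- flap_bar (a point): Middle of the tray's handle: round bar, 12 mm thick, 130 mm long along the tray's y (115 mm free between its end arms), 50 mm out from the front wall, 90 mm above the bench when down, nothing beneath. In the tray's frame 250 mm before and 20 mm above the hinge. Can be pinched from above, fingers closing along the tray's x; it can turn between them.
- flap_hinge (a point): Middle of the tray's hinge axis, 70 mm above the bench at the tray's far end; the axis runs along the tray's y.
- flap (a joint): Tilt of the tray about its hinge, rad: 0 = down and level (its rest), grows as the handle goes up, stop at 1.2. The hinge is free: let go, the tray falls back. Tray with balls weighs about 0.5 kg (2 to 4 N at the handle).
- flap_pointer (a point): Tip of the small flat pointer that sticks out of the tray's right (-y) side wall, 185 mm from the hinge axis, 127 mm to the right of the tray's middle; same axes as the tray.
- mark (a joint): Where the clamp is set, as the tilt in rad at which the tray's pointer is level with the clamp's: the same axis, zero and direction as flap. Differs from time to time, 0.40 to 0.75; the clamp is stiff and must not be shifted.
- mark_tip (a point): Tip of the pointer on the black clamp (about 28 x 16 x 14 mm) that sits on the upright graduated aluminium arc at the right of the tray. It faces the tray's pointer, 185 mm from the hinge axis; its x axis is the direction that the tray's x axis takes when the tray is at the mark.
- spray: Bystander: grey spray can, 54 mm wide, 136 mm tall; origin at the centre of its underside.
- wrench: Bystander: steel wrench, 170 mm long, lying on the bench between the cup and the tray; origin under its middle.
- spring: Bystander: valve spring, 30 mm wide, 46 mm high, standing on the bench to the right of the stand; origin at the centre of its underside.
- ball0_center (a point): Centre of steel bearing ball 0 of six, all alike, 16 mm in diameter, 17 g; at the start all lie loose on the floor of the cup.
- ball1_center (a point): Centre of steel bearing ball 1 of six, all alike, 16 mm in diameter, 17 g; at the start all lie loose on the floor of the cup.
- ball2_center (a point): Centre of steel bearing ball 2 of six, all alike, 16 mm in diameter, 17 g; at the start all lie loose on the floor of the cup.
- ball3_center (a point): Centre of steel bearing ball 3 of six, all alike, 16 mm in diameter, 17 g; at the start all lie loose on the floor of the cup.
- ball4_center (a point): Centre of steel bearing ball 4 of six, all alike, 16 mm in diameter, 17 g; at the start all lie loose on the floor of the cup.
- ball5_center (a point): Centre of steel bearing ball 5 of six, all alike, 16 mm in diameter, 17 g; at the start all lie loose on the floor of the cup.
Things that resemble listed ones, but are neither listed nor needed, are in the scene too. What is meant by the cup is not blue, brown or green, and is the larger of those in its own colour.

How it is judged (in metres and radians):
On the way, in this order (a step that is already met when the one before it is completed fails the run):
1. all six balls are in the tray, and the tray is down (x of ball0_center in the frame of tray between -0.1 and 0.1 m and y of ball0_center in the frame of tray between -0.11 and 0.11 m and z of ball0_center in the frame of tray between 0 and 0.035 m and x of ball1_center in the frame of tray between -0.1 and 0.1 m and y of ball1_center in the frame of tray between -0.11 and 0.11 m and z of ball1_center in the frame of tray between 0 and 0.035 m and x of ball2_center in the frame of tray between -0.1 and 0.1 m and y of ball2_center in the frame of tray between -0.11 and 0.11 m and z of ball2_center in the frame of tray between 0 and 0.035 m and x of ball3_center in the frame of tray between -0.1 and 0.1 m and y of ball3_center in the frame of tray between -0.11 and 0.11 m and z of ball3_center in the frame of tray between 0 and 0.035 m and x of ball4_center in the frame of tray between -0.1 and 0.1 m and y of ball4_center in the frame of tray between -0.11 and 0.11 m and z of ball4_center in the frame of tray between 0 and 0.035 m and x of ball5_center in the frame of tray between -0.1 and 0.1 m and y of ball5_center in the frame of tray between -0.11 and 0.11 m and z of ball5_center in the frame of tray between 0 and 0.035 m and value of joint flap below 0.1 rad), for 0.2 s.
2. the cup stands upright on the bench, let go, the tray still down and the balls in it (all of step 1 and height (world z) of cup_mid between 0.028 and 0.042 m and angle between cup_mid's own z axis and vertical below 0.15 rad and contact force between cup and the fingers below 0.2 N), for 0.2 s.
3. the tray is at the mark, carried by the fingers (angle between the x axis of flap_pointer and the x axis of mark_tip, either way round below 0.07 rad and value of joint flap above 0.25 rad and contact force between flap and the fingers above 0.5 N), for 0.2 s.
At the end, for the whole second after the job is handed in: The fingers carry the tray (over 0.5 N), still, within 0.07 rad of the clamp's angle (13 mm at the pointer); all six balls lie in the tray; the cup stands upright (within 0.15 rad) on the bench, not touched by the fingers or the tray (all of step 3 and x of ball0_center in the frame of tray between -0.1 and 0.1 m and y of ball0_center in the frame of tray between -0.11 and 0.11 m and z of ball0_center in the frame of tray between 0 and 0.035 m and x of ball1_center in the frame of tray between -0.1 and 0.1 m and y of ball1_center in the frame of tray between -0.11 and 0.11 m and z of ball1_center in the frame of tray between 0 and 0.035 m and x of ball2_center in the frame of tray between -0.1 and 0.1 m and y of ball2_center in the frame of tray between -0.11 and 0.11 m and z of ball2_center in the frame of tray between 0 and 0.035 m and x of ball3_center in the frame of tray between -0.1 and 0.1 m and y of ball3_center in the frame of tray between -0.11 and 0.11 m and z of ball3_center in the frame of tray between 0 and 0.035 m and x of ball4_center in the frame of tray between -0.1 and 0.1 m and y of ball4_center in the frame of tray between -0.11 and 0.11 m and z of ball4_center in the frame of tray between 0 and 0.035 m and x of ball5_center in the frame of tray between -0.1 and 0.1 m and y of ball5_center in the frame of tray between -0.11 and 0.11 m and z of ball5_center in the frame of tray between 0 and 0.035 m and height (world z) of cup_mid between 0.028 and 0.042 m and angle between cup_mid's own z axis and vertical below 0.15 rad and contact force between cup and the fingers below 0.2 N and velocity of joint flap between -0.06 and 0.06 rad/s and contact force between flap and cup below 0.1 N); the arm keeps its last pose, push and grip.
It fails at once if the clamp is shifted (over 8 mm) (distance of mark_tip from where it was at the start of the episode above 0.008 m).
It fails at once if the spray is disturbed (over 30 mm) (distance of spray from where it was at the start of the episode above 0.03 m).
It fails at once if the wrench is disturbed (over 30 mm) (distance of wrench from where it was at the start of the episode above 0.03 m).
It fails at once if the spring is disturbed (over 30 mm) (distance of spring from where it was at the start of the episode above 0.03 m).
It fails at once if the spray can or the spring is knocked over (angle between any of spray, spring's own z axis and vertical above 0.6 rad).
It also fails if it takes over 64 s, if anything falls off the work surface, if the arm or the gripper's body presses on something with over 40 N, if the wrist force passes 120 N, or if a joint passes its speed limit or range.

## Working session

There is one attempt and no reset: what is moved stays moved. The work goes in short steps, Python scripts to look and compute and a tool call to move; the robot and the scene stay as the last step left them, time stands still between calls to the robot, and variables do not carry over. Pictures are saved under pics/ and viewed, and the job is handed in when it is done.

Besides the shell and the picture viewer there is one more tool, called after "Emit:" by a JSON object that holds its "name" and its "arguments". arm_command: Moves the arm, as the interface text tells. Its arguments: {"type":"object","properties":{"deltas":{"type":"array","items":{"type":"array"}},"grip_force":{"type":"number"}},"required":["deltas"]}

```bash
ls; mkdir -p pics
python3 - <<'E'
from workcell import env,cams
import cv2
print(env.state(), env.tip_reach)
for n in ["scene","top","wrist"]:
    f=cams.grab_frame(n); cv2.imwrite(f"pics/a_{n}.png",f["img"][:,:,::-1]); print(n,f["K"].tolist(),f["rvec"],f["tvec"])
E
```

```text
pics
{'time_s': 0.0, 'qpos': array([ 6.85266975e+01,  1.83513706e+01,  8.97066622e+01, -1.22082329e-03,
        7.20450400e+01, -1.14676535e+00]), 'qvel': array([-0.07076227,  0.04661458,  0.01080235,  0.02238732, -0.05541412,
       -0.05787205]), 'effort': array([ 4.54175824e-04, -4.12460411e+01, -2.31977051e+01,  7.27524748e-02,
        4.56566561e-02, -1.40159282e-04]), 'ee_pos': array([199.56948814, 538.72675721, 224.12125628]), 'ee_rot': array([ -90.50159178,   89.89692071, -110.82775155]), 'force': array([0.77645809, 0.08289217, 0.47312474]), 'torque': array([0.02261619, 0.05223533, 0.03358885]), 'gripper_width': 90.96705619816468} 11.0
scene [[454.7497139037585, 0.0, 320.7514560983782], [0.0, 454.7497139037585, 235.61488411171203], [0.0, 0.0, 1.0]] [ 1.55057107  2.28734935 -0.65600303] [ 167.41552636 -372.81258877 1238.61281711]
top [[550.2133344098553, 0.0, 315.44930171157307], [0.0, 550.2133344098553, 236.06173123406504], [0.0, 0.0, 1.0]] [ 2.156251   -2.12028225  0.11725887] [  48.42316986  502.4805036  1136.94632614]
wrist [[371.64829954431775, 0.0, 321.18836336006115], [0.0, 371.64829954431775, 234.84089090033657], [0.0, 0.0, 1.0]] [-2.3734351  -1.65349419 -0.23966291] [-573.86424397  -30.7112265   392.33455566]
```

View pics/a_scene.png

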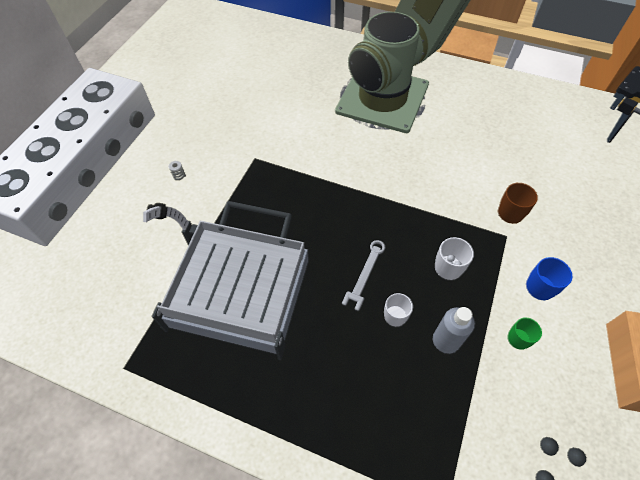

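View pics/a_top.png

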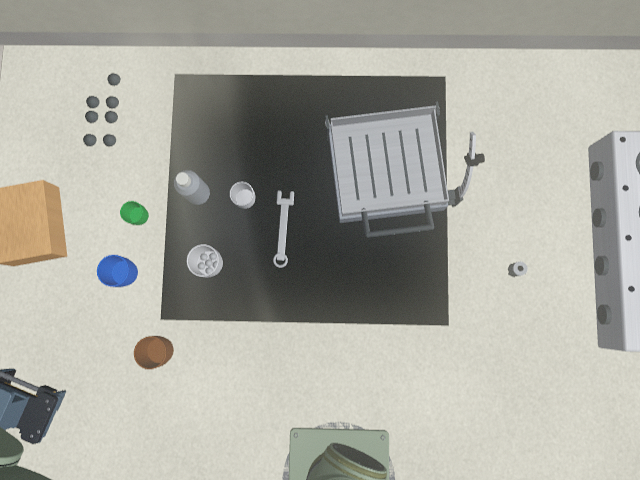

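View pics/a_wrist.png

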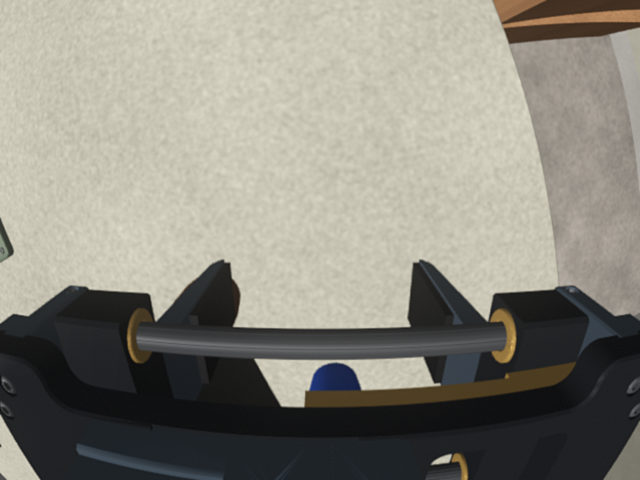

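```bash
cat > h.py <<'E'
from workcell import env,cams
import cv2, numpy as np
def proj(f,P):
    p,_=cv2.projectPoints(np.asarray(P,float).reshape(-1,3),np.array(f["rvec"],float),np.array(f["tvec"],float),np.array(f["K"]),None); return p[:,0]
def back(f,uv,z):
    R=cv2.Rodrigues(np.array(f["rvec"],float))[0]; t=np.array(f["tvec"],float).ravel(); K=np.array(f["K"])
    C=-R.T@t; d=R.T@np.linalg.inv(K)@np.array([uv[0],uv[1],1.0]); return C+d*(z-C[2])/d[2]
def crop(img,x0,y0,x1,y1,s,name):
    cv2.imwrite(name,cv2.resize(img[y0:y1,x0:x1,::-1],None,fx=s,fy=s,interpolation=cv2.INTER_CUBIC))
E
python3 - <<'E'
from h import *
from scipy.spatial.transform import Rotation as Rn
print(Rn.from_euler('xyz',env.state()["ee_rot"],degrees=True).as_matrix().round(3))
T=cams.grab_frame("top");S=cams.grab_frame("scene")
crop(T["img"],310,90,500,250,4,"pics/b_top.png"); crop(S["img"],130,150,330,360,2.8,"pics/b_scene.png")
crop(T["img"],160,150,320,290,4,"pics/c_top.png")
for nm in ["cup","spray","wrench","spring","tray","mark_tip","flap_bar"]:
    for n,f in(("top",T),("scene",S)):
        for d in cams.silhouettes(f,nm):
            r=d["region"];ys,xs=np.nonzero(r)
            print(nm,n,round(d["conf"],2),np.round(d["centre"],1),back(f,d["centre"],0).round(0)[:2],r.sum(),xs.min(),xs.max(),ys.min(),ys.max())
E
```

```text
[[-0.     0.347  0.938]
 [-0.001  0.938 -0.347]
 [-1.    -0.001 -0.   ]]
cup top 0.76 [136.1 211.6] [555. 458.] 559 120 149 201 225
cup top 0.75 [150.4 353.9] [246. 408.] 1045 134 172 336 369
cup top 0.72 [241.8 195.9] [594. 223.] 505 231 254 182 208
cup top 0.68 [116.6 272. ] [420. 493.] 1034 97 136 255 287
cup top 0.58 [198.6 261.7] [446. 313.] 595 187 222 245 276
cup scene 0.94 [523.2 328.7] [522. 457.] 805 507 541 318 349
cup scene 0.68 [395.9 310.1] [576. 214.] 758 383 411 293 326
cup scene 0.66 [514.  203.2] [222. 390.] 1127 498 536 184 222
cup scene 0.65 [547.3 276.9] [388. 486.] 1485 526 572 257 299
cup scene 0.61 [452.4 257.6] [416. 291.] 1273 435 473 236 279
spray top 0.65 [189.7 189.4] [607. 341.] 843 174 209 171 204
spray scene 0.67 [452.2 326.4] [568. 327.] 1336 433 474 307 353
wrench top 0.9 [282.9 222.8] [535. 130.] 627 274 293 192 266
wrench scene 0.87 [362.7 276.9] [531. 127.] 645 342 384 241 309
spring top 0.73 [518.5 267.7] [ 444. -381.] 213 509 527 262 275
spring top 0.63 [204.1 255.1] [461. 302.] 40 200 206 254 260
spring scene 0.48 [175.2 169.4] [ 423. -395.] 192 169 183 162 178
tray top 0.58 [389.7 165.6] [ 667. -104.] 11093 332 454 107 237
tray scene 0.6 [237.6 279.4] [ 633. -115.] 12767 158 303 201 342
tray scene 0.24 [453.9 257.1] [413. 294.] 18 448 452 256 260
mark_tip top 0.44 [477.2 160.8] [ 680. -298.] 178 465 484 154 166
flap_bar scene 0.79 [239.2 278.3] [ 629. -113.] 12664 158 303 201 342
```

View pics/b_top.png

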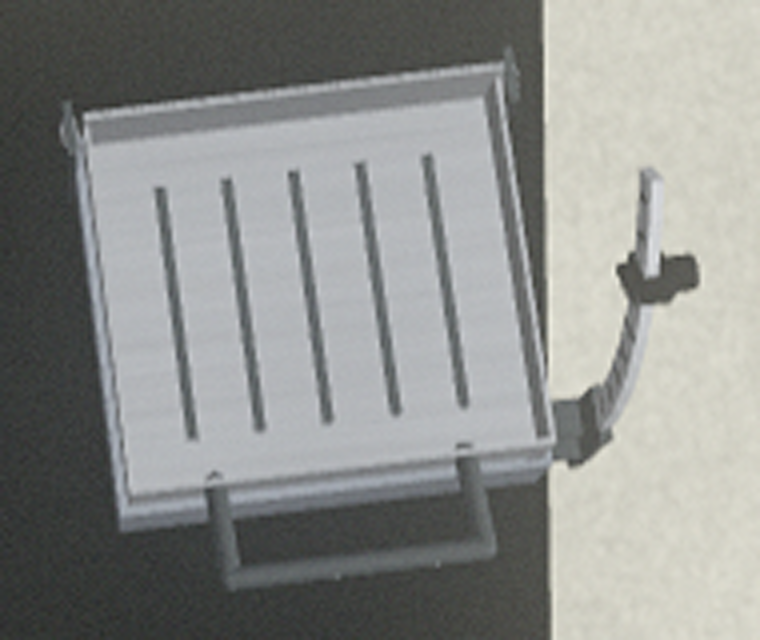

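View pics/b_scene.png

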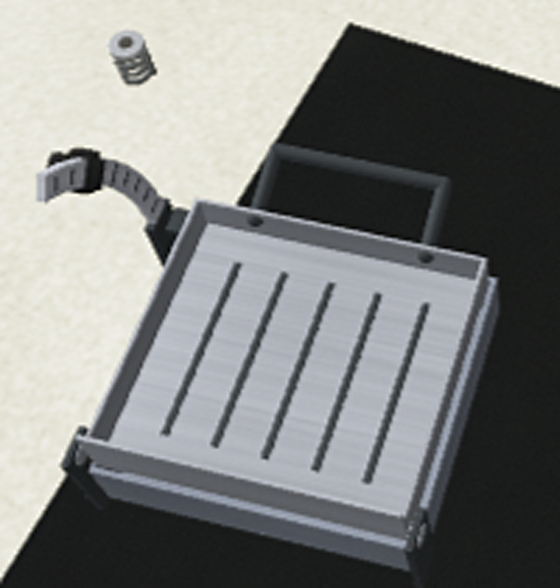

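View pics/c_top.png

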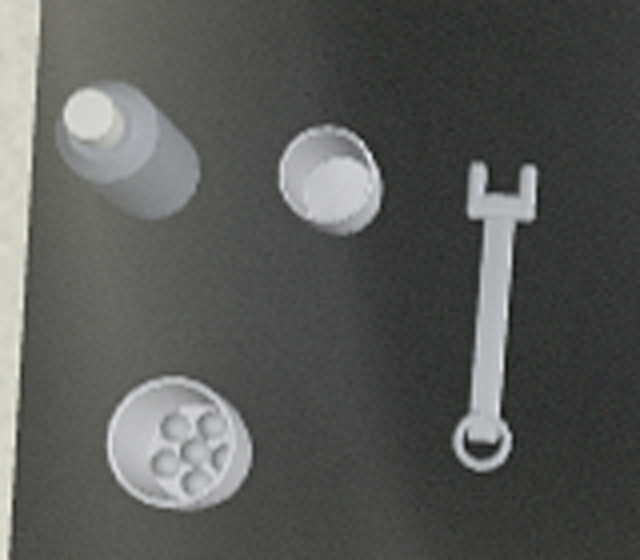

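```bash
cat > m.py <<'E'
from h import *
from scipy.optimize import least_squares
T=cams.grab_frame("top");S=cams.grab_frame("scene")
ct=lambda x,y:((x+.5)/4-.5+310,(y+.5)/4-.5+90)
cs=lambda x,y:((x+.5)/2.8-.5+130,(y+.5)/2.8-.5+150)
# tray frame wrt floor centre: X,Y ; world z
hx=101.5
M=[("T",ct(232,578),(-hx-48+0,62,92)),("T",ct(488,548),(-hx-48,-62,92)),
   ("T",ct(87,117),(101,108.5,97)),("T",ct(503,67),(101,-108.5,97)),
   ("T",ct(128,498),(-100,108.5,85)),("T",ct(552,441),(-100,-108.5,85)),
   ("S",cs(275,147),(-hx-48,-62,92)),("S",cs(446,181),(-hx-48,62,92)),
   ("S",cs(80,438),(101,-108.5,97)),("S",cs(412,520),(101,108.5,97)),
   ("S",cs(197,203),(-100,-108.5,85)),("S",cs(487,260),(-100,108.5,85))]
def W(p,q):
    c,s=np.cos(p[2]),np.sin(p[2]); return [p[0]+c*q[0]-s*q[1],p[1]+s*q[0]+c*q[1],q[2]]
def res(p,sub="TS"):
    return np.concatenate([proj(T if k=="T" else S,W(p,q))[0]-uv for k,uv,q in M if k in sub])
for sub in("T","S","TS"):
    r=least_squares(res,[660,-100,0],args=(sub,)); print(sub,r.x.round(3),r.fun.reshape(-1,2).round(1).tolist())
p=r.x
print("bar",W(p,(-151,0,90)),"frontleft",W(p,(-98,107,0)),"left mid",W(p,(0,108.5,85)), "hinge",W(p,(99,0,70)))
print("cup top", back(T,((173.5)/4-.5+160,(441.5)/4-.5+150),70))
print("cup scene rim", back(S,(453.5,253),70))
crop(S["img"],420,220,490,290,8,"pics/d_cup.png")
E
python3 m.py
```

```text
T [ 6.55288e+02 -9.35210e+01  1.36000e-01] [[1.1, 0.3], [-1.9, 0.4], [-0.5, -0.7], [-0.5, -1.0], [1.1, -0.3], [0.6, 1.2]]
S [ 6.5672e+02 -9.1075e+01  1.5300e-01] [[1.9, 1.7], [-1.5, 0.5], [0.7, 2.0], [-1.8, -1.2], [0.9, -1.2], [0.1, -1.4]]
TS [ 6.55924e+02 -9.22980e+01  1.45000e-01] [[1.2, 0.2], [-1.9, -0.2], [-1.5, -0.5], [-1.6, -1.7], [1.0, -0.2], [0.4, 0.4], [2.2, 1.1], [-1.4, 0.3], [0.2, 0.9], [-2.8, -1.5], [1.0, -2.0], [-0.0, -1.5]]
bar [np.float64(506.50995985811437), np.float64(-114.12294742995947), 90] frontleft [np.float64(543.4884249091929), np.float64(-0.5861995354290315), 0] left mid [np.float64(640.2426231193508), np.float64(15.062286931621998), 85] hinge [np.float64(753.8849541143551), np.float64(-77.98969104854724), 70]
cup top [443.68825427 287.39505239  70.        ]
cup scene rim [448.95480148 284.48686009  70.        ]
```

View pics/d_cup.png

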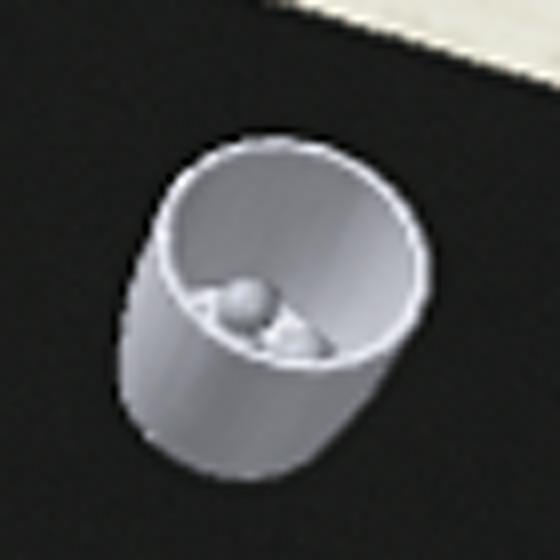

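```bash
cat >> m.py <<'E'
print("cup scene rim", back(S,(456.2,251.1),70))
print("spray top foot?", back(T,((165)/4+160-.5,(190)/4+150-.5),15), "spray cap",back(T,(90/4+159.5,115/4+149.5),136))
print("smallcup",back(T,(328/4+159.5,180/4+149.5),50))
# overlay check
im=T["img"].copy(); 
for z,rad in((70,33.5),(0,29)):
    P=[[444+rad*np.cos(a),287+rad*np.sin(a),z] for a in np.linspace(0,6.28,60)]
    for f,nm in((T,"T"),(S,"S")):
        cv2.polylines(f["img"],[proj(f,P).round().astype(int)],True,(255,0,0))
crop(T["img"],160,220,260,300,4,"pics/e_T.png");crop(S["img"],400,210,500,290,4,"pics/e_S.png")
a=cv2.imread("pics/e_T.png");b=cv2.imread("pics/e_S.png");cv2.imwrite("pics/e.png",np.hstack([a,b]))
E
python3 m.py|tail -4
```

```text
cup scene rim [448.95480148 284.48686009  70.        ]
cup scene rim [442.69856441 288.47583234  70.        ]
spray top foot? [587.24919457 311.41483099  15.        ] spray cap [599.618818   321.21450929 136.        ]
smallcup [586.58147478 215.78904998  50.        ]
```

View pics/e.png

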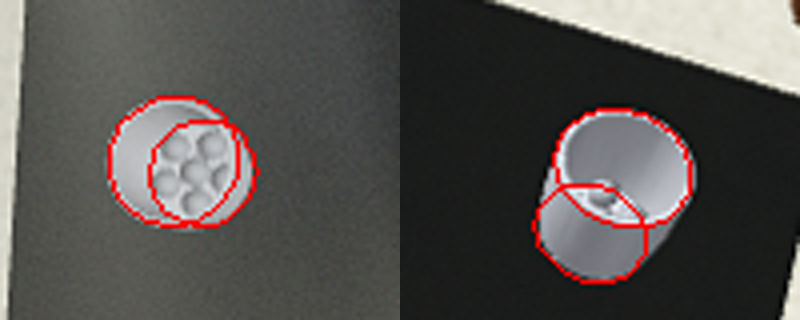

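Emit:
{"name": "arm_command", "arguments": {"deltas": [[1,[30,-31,0],0],[1,[60,-62,0],0],[1,[90,-93,0],0],[1,[120,-124,0],0],[1,[150,-155,-10],0],[1,[180,-186,-30],0],[1,[210,-217,-50],0],[1,[235,-242,-75],0],[1,[243.5,-251,-100],0],[1,[243.5,-251,-120],0],[1,[243.5,-251,-140],0],[1,[243.5,-251,-160],0],[1,[243.5,-251,-175],0],[1,[243.5,-251,-189],0],[1,[243.5,-251,-189],0],[1,[243.5,-251,-189],0]], "grip_force": 12}}

```text
time_s: 2.75
ee_pos: [443.4, 288.3, 36.1]
ee_rot: [123.7, 90.0, 103.4]
force: [0.8, 1.0, 0.4]
gripper_width: 91.2
```

Run:
```python
from h import *
s=env.state();print(s["time_s"],s["ee_pos"],s["force"])
T=cams.grab_frame("top");S=cams.grab_frame("scene")
crop(T["img"],140,180,300,300,2.5,"pics/f1.png");crop(S["img"],380,190,540,310,2.5,"pics/f2.png")
cv2.imwrite("pics/f.png",np.hstack([cv2.imread("pics/f1.png"),cv2.imread("pics/f2.png")]))
```

```text
2.75 [443.41031798 288.29359052  36.14014566] [0.76212136 1.0441733  0.44357325]
```

View pics/f.png

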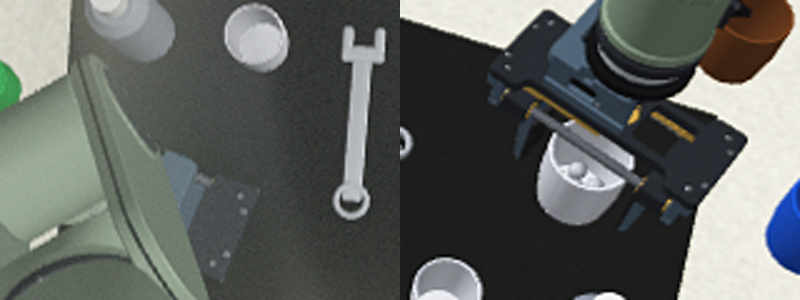

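Emit:
{"name": "arm_command", "arguments": {"deltas": [[0.5,[0,0,0],0],[0.5,[0,0,0],0],[0.5,[0,0,0],0],[0.5,[0,0,0],0],[0.5,[0,0,0],0],[0.5,[0,0,0],0],[0.5,[0,0,5],0],[0.5,[0,0,12],0],[0.5,[0,0,20],0],[0.5,[0,0,30],0],[0.5,[0,0,30],0]], "grip_force": 12}}

```text
time_s: 3.95
ee_pos: [444.3, 288.8, 67.7]
ee_rot: [52.6, 89.8, 32.3]
force: [0.6, 1.2, -2.5]
gripper_width: 66.8
```

Run:
```python
from h import *
S=cams.grab_frame("scene");T=cams.grab_frame("wrist")
crop(S["img"],380,190,540,310,5,"pics/g2.png");cv2.imwrite("pics/g1.png",T["img"][:,:,::-1])
```

```text
(no output)
```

View pics/g2.png

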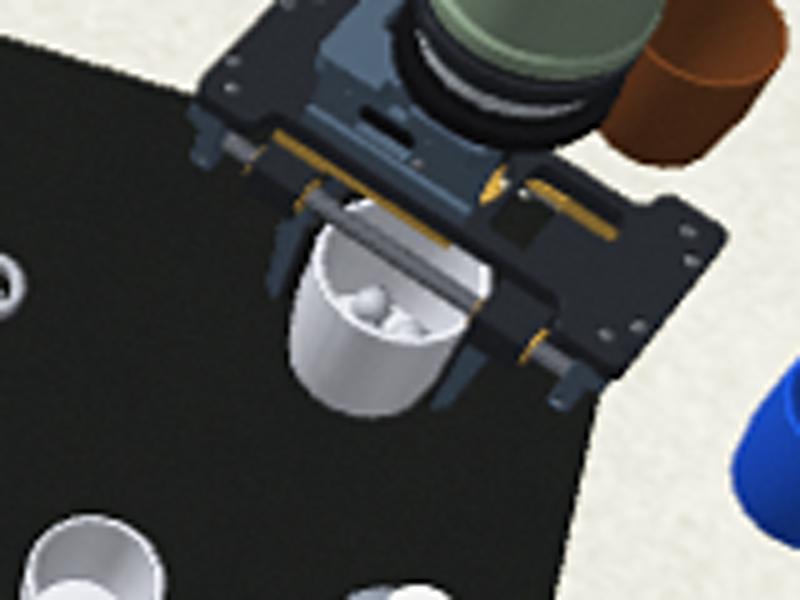

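View pics/g1.png

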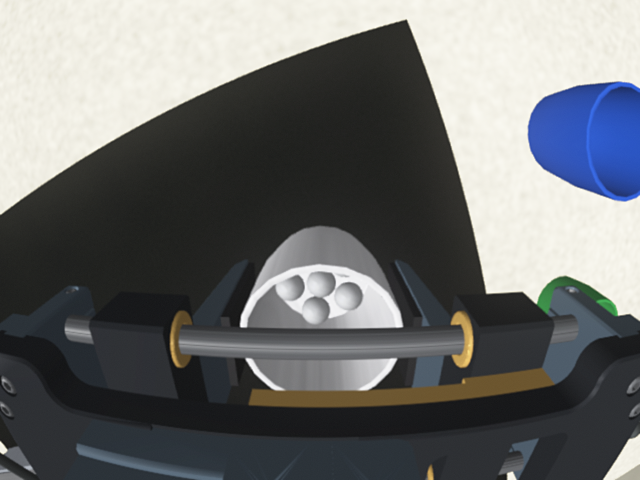

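Emit:
{"name": "arm_command", "arguments": {"deltas": [[0.5,[0,0,25],0],[0.5,[0,0,50],0],[0.5,[10,-12,70],-0.09],[0.5,[25,-30,76],-0.2],[0.5,[42,-50,76],-0.32],[0.5,[60,-70,76],-0.44],[0.5,[78,-92,76],-0.56],[0.5,[96,-113,76],-0.68],[0.5,[114,-134,76],-0.8],[0.5,[132,-155,76],-0.92],[0.5,[150,-176,76],-1.02],[0.5,[165,-194,76],-1.072],[0.5,[178,-209,76],-1.072],[0.5,[186,-218,70],-1.072],[0.5,[189.6,-222,60],-1.072],[0.5,[189.6,-222,50],-1.072],[0.5,[189.6,-222,41],-1.072],[0.5,[189.6,-222,41],-1.072]], "grip_force": 12}}

```text
time_s: 5.85
ee_pos: [631.0, 66.9, 104.8]
ee_rot: [-96.6, 89.7, -178.3]
force: [-0.8, 0.4, -1.8]
gripper_width: 66.6
```

```bash
cat > look.py <<'E'
import sys
from h import *
n=sys.argv[1]; b=[int(v) for v in sys.argv[2:6]]
S=cams.grab_frame("scene");T=cams.grab_frame("wrist")
s=env.state();print(s["time_s"],s["ee_pos"].round(1),s["force"].round(1))
c=cv2.resize(S["img"][b[1]:b[3],b[0]:b[2],::-1],(400,int(400*(b[3]-b[1])/(b[2]-b[0]))),interpolation=cv2.INTER_CUBIC)
w=cv2.resize(T["img"][:,:,::-1],(400,300))
h=max(c.shape[0],300)
o=np.zeros((h,800,3),np.uint8);o[:c.shape[0],:400]=c;o[:300,400:]=w
cv2.imwrite(f"pics/{n}.png",o)
E
python3 look.py i 180 180 380 380
```

```text
5.95 [632.4  66.9 106.6] [ 0.9  0.2 -2.1]
```

View pics/i.png

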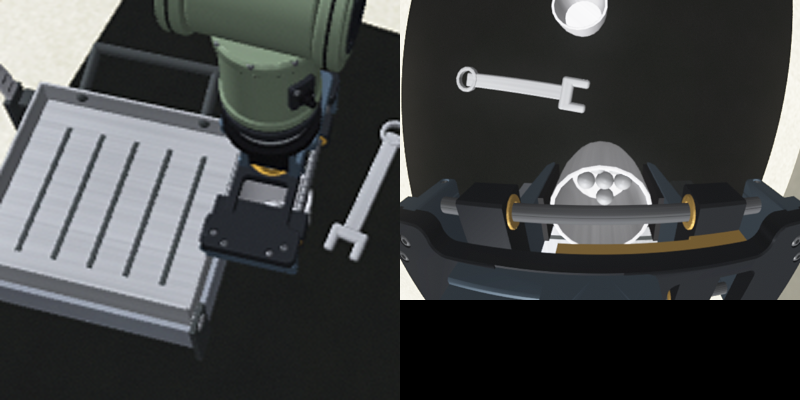

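Emit:
{"name": "arm_command", "arguments": {"deltas": [[0.5,[0.7,-5,0],0],[0.5,[1.4,-10,0],0],[0.5,[2.1,-15,0],0],[0.5,[2.8,-19.4,0],0],[0.5,[3.5,-24,4],0],[0.5,[4.1,-28,7],0],[0.5,[4.9,-33,9.5],0],[0.5,[5.6,-38.3,11.4],0],[0.5,[6.4,-44,12.5],0],[0.5,[7.2,-49.4,13],0],[0.5,[7.2,-49.4,13],0]], "grip_force": 5}}

```text
time_s: 7.05
ee_pos: [640.4, 15.9, 120.3]
ee_rot: [58.7, 89.9, -23.1]
force: [1.1, 0.0, -1.1]
gripper_width: 65.0
```

```bash
python3 look.py j 180 180 380 380
```

```text
7.15 [639.8  16.4 119.9] [ 0.6  1.3 -0.7]
```

View pics/j.png

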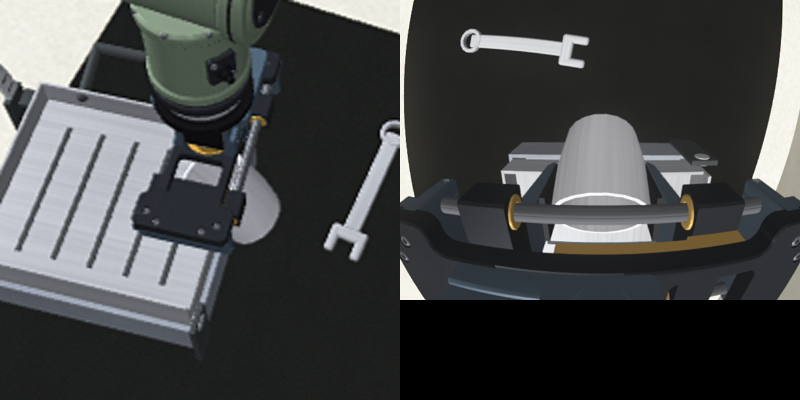

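Emit:
{"name": "arm_command", "arguments": {"deltas": [[0.5,[0.8,-5.5,0],0],[0.5,[1.6,-11,-1],0],[0.5,[2.4,-16,-3],0],[0.5,[3.1,-21,-5],0],[0.5,[3.8,-26,-8.5],0],[0.5,[4.4,-30,-12],0],[0.5,[4.4,-30,-12],0]]}}

```text
time_s: 7.85
ee_pos: [644.8, -14.4, 107.9]
ee_rot: [37.2, 89.9, -44.6]
force: [0.7, -1.5, 2.2]
gripper_width: 65.2
```

```bash
python3 look.py k 180 180 380 380
```

```text
7.95 [644.5 -13.4 107.7] [ 1.  -0.2  0.6]
```

View pics/k.png

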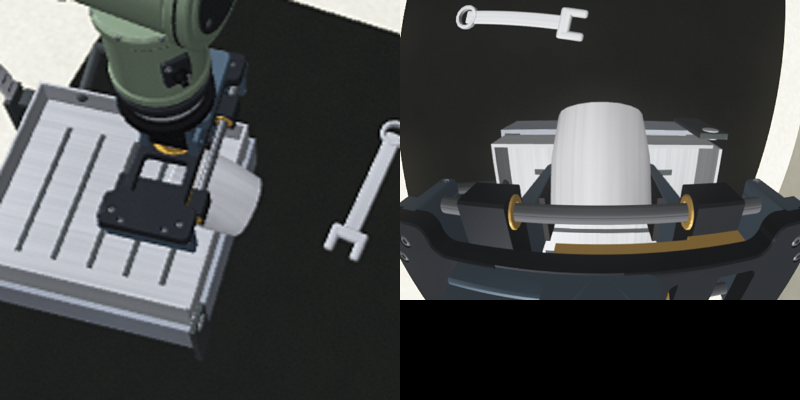

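Emit:
{"name": "arm_command", "arguments": {"deltas": [[0.5,[0.3,-2,-2],0],[0.5,[0.5,-3.5,-4],0],[0.5,[0.7,-5,-6],0],[0.5,[0.8,-6,-8],0],[0.5,[1,-7.5,-10],0],[0.5,[1.2,-9,-12],0],[0.5,[1.2,-9,-12],0],[0.5,[1.2,-9,-12],0]]}}

```text
time_s: 8.75
ee_pos: [645.6, -22.2, 95.7]
ee_rot: [-160.0, 90.0, 118.3]
force: [0.9, -2.9, 3.3]
gripper_width: 65.2
```

```bash
python3 look.py l 160 180 360 380
```

```text
8.85 [645.6 -22.   95.8] [ 1.1 -2.5  3.3]
```

View pics/l.png

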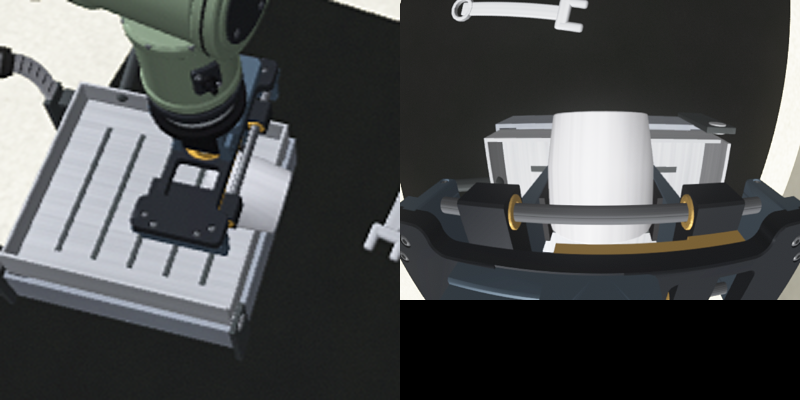

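Run:
```python
from h import *
T=cams.grab_frame("top");W=cams.grab_frame("wrist")
crop(W["img"],120,150,520,400,2,"pics/n2.png");crop(T["img"],280,80,500,240,3.5,"pics/n1.png")
```

```text
(no output)
```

View pics/n1.png

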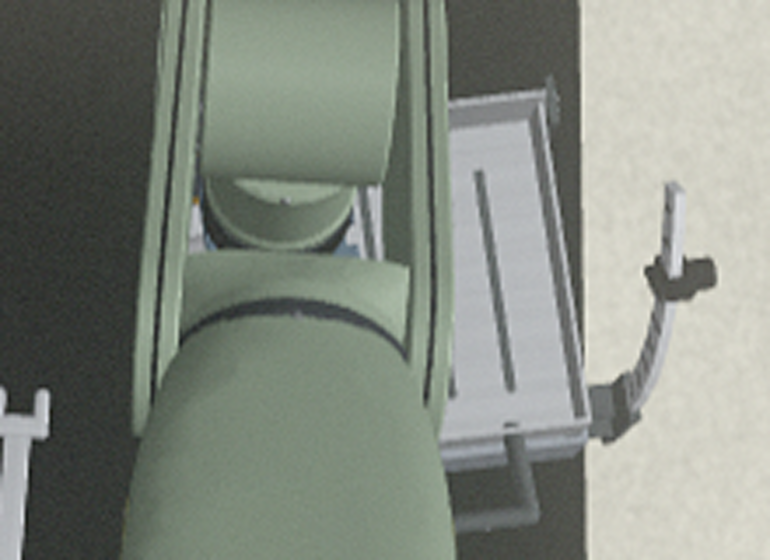

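View pics/n2.png

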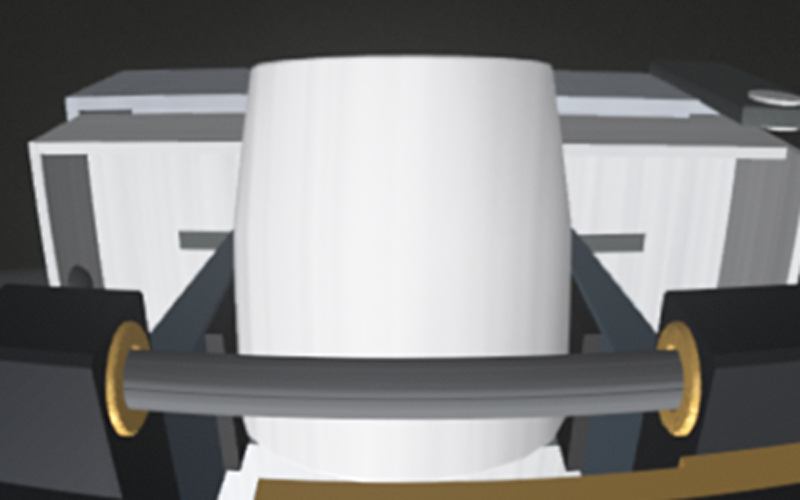

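```bash
cat > fit.py <<'E'
from h import *
from scipy.spatial.transform import Rotation as Rn
def wproj(f,P):
    R=cv2.Rodrigues(np.array(f["rvec"],float))[0]; p=np.asarray(P)@R.T+np.array(f["tvec"],float).ravel()
    r=np.hypot(p[:,0],p[:,1]); th=np.arctan2(r,p[:,2]); K=f["K"]
    return np.c_[K[0][2]+K[0][0]*th*p[:,0]/r, K[1][2]+K[0][0]*th*p[:,1]/r]
def cup(s,th,h,ya=0.145):
    # P grasp point, jaw axis tray x, mouth tilts to -Y by th
    P=np.array(s["ee_pos"])+[0,0,8]
    Y=np.array([-np.sin(ya),np.cos(ya),0]);X=np.array([np.cos(ya),np.sin(ya),0]);Z=np.array([0,0,1.])
    a=-np.sin(th)*Y+np.cos(th)*Z; n=np.cross(a,X)
    t=np.linspace(0,2*np.pi,72)[:,None]
    return [P+a*(z-h)+r*(np.cos(t)*X+np.sin(t)*n) for z,r in((0,29),(30,33),(70,33.5))]
if __name__=="__main__":
    import sys
    W=cams.grab_frame("wrist");s=env.state()
    R=cv2.Rodrigues(np.array(W["rvec"],float))[0]; print("cam",-R.T@np.array(W["tvec"]).ravel(),"axis",R[2], s["ee_pos"])
    im=W["img"].copy()
    for th,h,c in zip(*[iter(map(float,sys.argv[2:]))]*2,((255,0,0),(0,200,0),(0,0,255))) if 0 else [(float(sys.argv[i]),float(sys.argv[i+1]),c) for i,c in zip(range(2,len(sys.argv)-1,2),((255,0,0),(0,180,0),(0,0,255)))]:
        for C in cup(s,np.radians(th),h):
            cv2.polylines(im,[wproj(W,C).round().astype(int)],True,c)
    crop(im,120,100,520,400,2,sys.argv[1])
E
python3 fit.py pics/o.png 90 44 110 44 110 34
```

```text
cam [631.92810368  58.83428771 255.2608041 ] axis [ 0.04101414 -0.28339326 -0.95812635] [645.59085358 -21.97348863  95.82445672]
```

View pics/o.png

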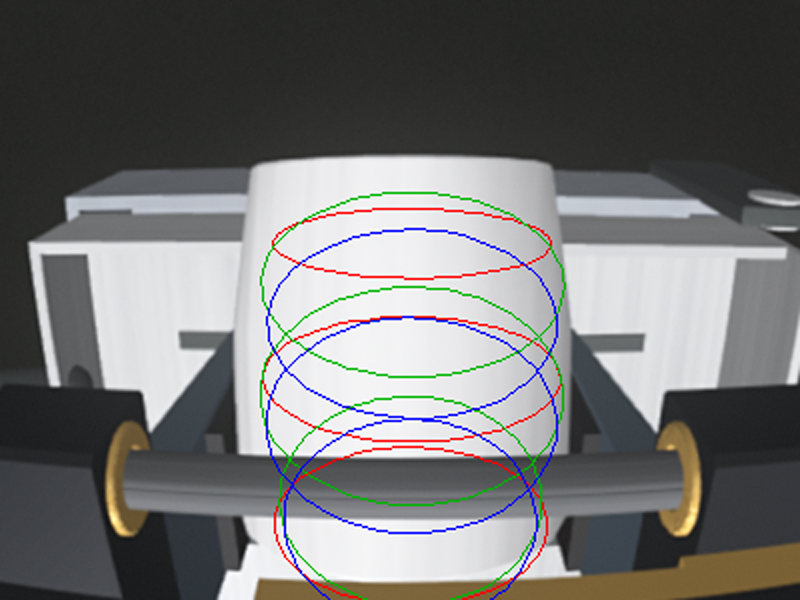

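```bash
python3 fit.py pics/o2.png 90 62 80 62 100 62
```

```text
cam [631.92341773  58.83828903 255.2749792 ] axis [ 0.04102577 -0.28340064 -0.95812367] [645.55476979 -21.99539003  95.78642704]
```

View pics/o2.png

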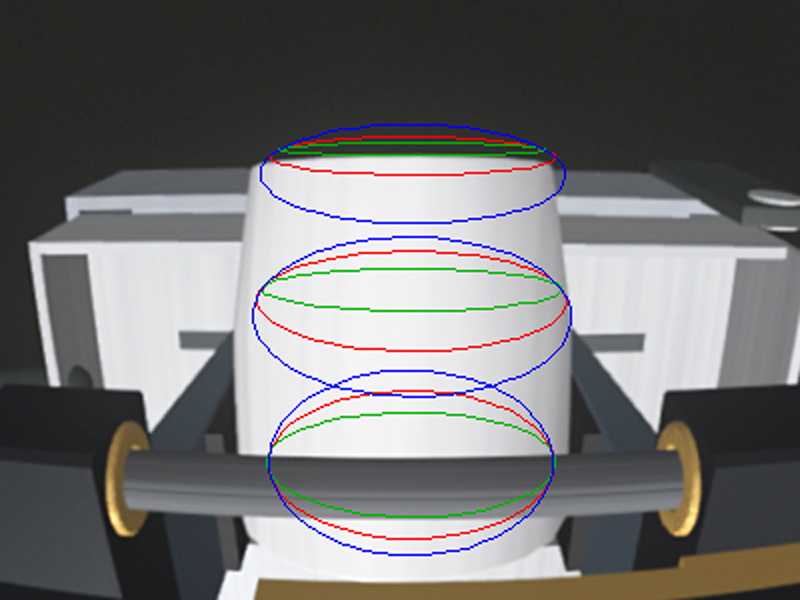

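View pics/o3.png

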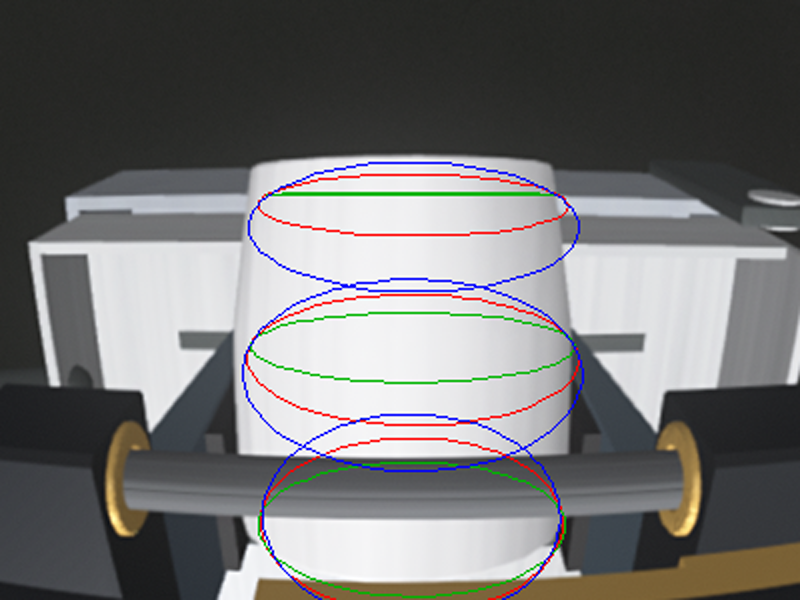

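Emit:
{"name": "arm_command", "arguments": {"deltas": [[0.5,[0,0,6],0],[0.5,[0,4,14],0],[0.5,[-1,12,22],0],[0.5,[-3,24,28],0],[0.5,[-5,38,30],0],[0.5,[-7,52,30],0],[0.5,[-9,66,30],0],[0.5,[-10,80,30],0],[0.5,[-11,90,30],0],[0.5,[-11,90,30],0]], "grip_force": 7}}

```text
time_s: 10.1
ee_pos: [634.4, 69.5, 125.7]
ee_rot: [-132.6, 90.0, 145.8]
force: [0.4, -0.3, -2.2]
gripper_width: 65.4
```

```bash
python3 look.py p 200 180 400 380
```

```text
10.2 [634.7  67.9 125.8] [ 0.3 -0.6 -2.4]
```

View pics/p.png

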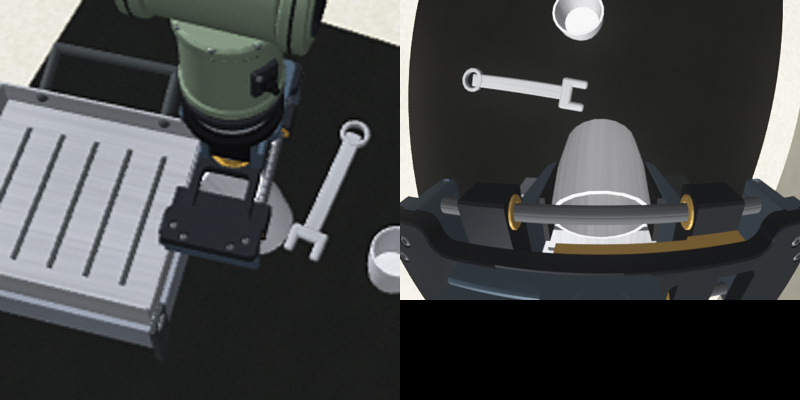

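```bash
DZ=0 python3 fit.py pics/q1.png 45 44 40 55; DZ=10 python3 fit.py pics/q2.png 45 44 40 50;python3 -c "
import cv2,numpy as np
cv2.imwrite('pics/q.png',np.hstack([cv2.resize(cv2.imread(f'pics/q{i}.png'),(400,300)) for i in (1,2)]))"
```

```text
cam [620.93342303 148.80412527 285.2486275 ] axis [ 0.04127679 -0.28409042 -0.95790859] [634.6978655   67.46131048 125.83073786]
cam [621.02969386 148.42565936 285.28748787] axis [ 0.04115448 -0.28406419 -0.95792163] [634.7381145   67.28428533 125.89929859]
```

View pics/q.png

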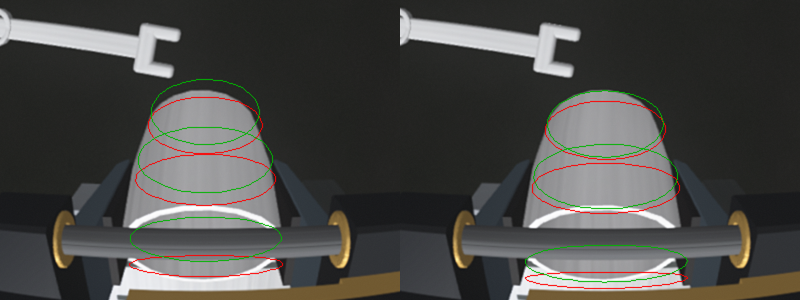

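Run:
```python
from h import *
W=cams.grab_frame("wrist")
crop(W["img"],220,170,420,400,3,"pics/r.png")
```

```text
(no output)
```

View pics/r.png

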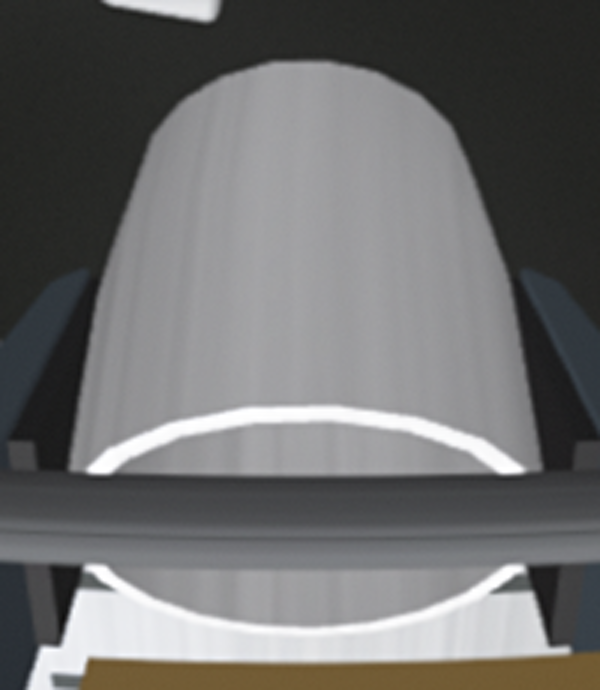

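```bash
cat > fit2.py <<'E'
from fit import *
from scipy.optimize import least_squares
def fitcup(W,s,obs,x0,ya=0.145):
    # obs: dict rimtop,rimbot,foottop (crop-free px rows), footw, kneew
    P=np.array(s["ee_pos"])+[0,0,8]
    Y=np.array([-np.sin(ya),np.cos(ya),0]);X=np.array([np.cos(ya),np.sin(ya),0]);Z=np.array([0,0,1.])
    def mod(p):
        th,dy,dz=p; a=-np.sin(th)*Y+np.cos(th)*Z; n=np.cross(a,X); t=np.linspace(0,2*np.pi,180)[:,None]
        F=P+dy*Y+dz*Z   # cup mid point (35 up)
        R=[wproj(W,F+a*(z-35)+r*(np.cos(t)*X+np.sin(t)*n)) for z,r in((0,29),(30,33),(70,33.5))]
        o=dict(foottop=R[0][:,1].min(),footbot=R[0][:,1].max(),rimtop=R[2][:,1].min(),rimbot=R[2][:,1].max(),footw=np.ptp(R[0][:,0]),kneew=np.ptp(R[1][:,0]),rimw=np.ptp(R[2][:,0]))
        return o
    f=lambda p:[mod(p)[k]-v for k,v in obs.items()]
    r=least_squares(f,x0,x_scale=[.1,5,5],diff_step=1e-3); 
    return r.x,r.fun
E
python3 - <<'E'
from fit2 import *
W=cams.grab_frame("wrist");s=env.state()
c=lambda v:v/3
obs=dict(rimtop=170+405/3,rimbot=170+632/3,foottop=170+60/3,rimw=(540-72)/3)
for x0 in([.7,5,5],[.9,10,0],[.5,0,10]):
    x,f=fitcup(W,s,obs,x0);print(np.degrees(x[0]),x[1:],np.round(f,1))
E
```

```text
28.183211732382492 [  8.15299646 -12.24186455] [ 0.1 -1.6  1.4  1.5]
28.183062323164307 [  8.15295735 -12.24181701] [ 0.1 -1.6  1.4  1.5]
28.183142097386423 [  8.15298056 -12.24180526] [ 0.1 -1.6  1.4  1.5]
```

Run:
```python
from fit2 import *
W=cams.grab_frame("wrist");s=env.state()
for obs in (dict(foottop=178,footw=153,kneew=167.5),dict(foottop=178,footw=153,rimbot=387),dict(foottop=178,footw=153,kneew=167.5,rimbot=387)):
  for x0 in([1.4,5,5],[1.6,10,10]):
    x,f=fitcup(W,s,obs,x0);print(np.degrees(x[0]).round(1),x[1:].round(1),np.round(f,1))
```

```text
85.5 [25.8 13.4] [-0. -0.  0.]
85.5 [25.8 13.4] [0. 0. 0.]
82.2 [27.9 13.9] [-0.8 -1.2  0.8]
111.6 [16.   1.7] [ 0. -0. -0.]
82.3 [27.7 13.6] [-0.6 -1.5  0.7  0.6]
82.3 [27.7 13.6] [-0.6 -1.5  0.7  0.6]
```

Emit:
{"name": "arm_command", "arguments": {"deltas": [[0.5,[0,0,0],0],[0.5,[0,0,0],0],[0.5,[1.5,-10,-1],0],[0.5,[3,-20,-2],0],[0.5,[4.5,-30,-3],0],[0.5,[6,-41,-4],0],[0.5,[6.6,-45,-3.5],0],[0.5,[7.2,-49,-3],0],[0.5,[7.7,-53,-3],0],[0.5,[8.3,-57,-3.5],0],[0.5,[9,-61,-4],0],[0.5,[9.5,-64.7,-5],0],[0.5,[9.5,-64.7,-5],0]], "grip_force": 18}}

```text
time_s: 11.75
ee_pos: [644.3, 2.7, 121.1]
ee_rot: [55.8, 90.0, -26.0]
force: [-1.2, 2.2, 0.3]
gripper_width: 65.0
```

Run:
```python
from h import *
W=cams.grab_frame("wrist")
s=env.state();print(s["ee_pos"],s["force"],s["time_s"])
crop(W["img"],220,170,420,400,2.6,"pics/s.png")
```

```text
[644.28436316   2.81388553 121.14683513] [-0.43003305  2.38710742  0.53984582] 11.8
```

View pics/s.png

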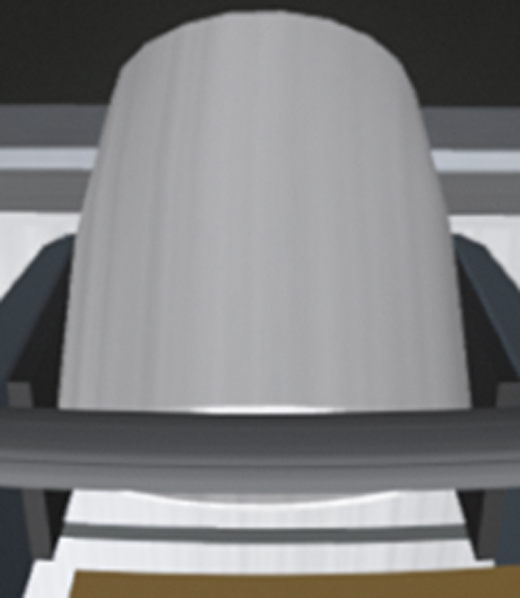

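Run:
```python
from fit2 import *
W=cams.grab_frame("wrist");s=env.state()
k=2.6
for obs in (dict(rimtop=170+406/k,rimbot=170+505/k,foottop=170+10/k),dict(rimtop=170+406/k,rimbot=170+505/k,foottop=170+10/k,kneew=(455-72)/k)):
  for x0 in([.7,5,5],[1.2,10,10]):
    x,f=fitcup(W,s,obs,x0);print(np.degrees(x[0]).round(1),x[1:].round(1),np.round(f,1))
```

```text
42.3 [16.2 -5.6] [0. 0. 0.]
71.4 [22.  -2.4] [-0. -0.  0.]
42.1 [17.3 -3.1] [ 0.6  1.3 -1.8 -2.3]
71.2 [21.5 -3.6] [ 0.  -0.9  0.8  1.3]
```

Emit:
{"name": "arm_command", "arguments": {"deltas": [[0.5,[0.5,-4,-1],0],[0.5,[1,-7.5,-3],0],[0.5,[1.5,-11,-5],0],[0.5,[2,-14,-7.5],0],[0.5,[2.4,-17,-10],0],[0.5,[2.9,-20,-13],0],[0.5,[3.3,-22.5,-16],0],[0.5,[3.6,-25,-19],0],[0.5,[3.6,-25,-19],0]], "grip_force": 22}}

```text
time_s: 12.75
ee_pos: [648.8, -25.1, 103.7]
ee_rot: [27.2, 89.7, -54.5]
force: [-1.8, -4.2, 8.3]
gripper_width: 65.2
```

Run:
```python
from h import *
W=cams.grab_frame("wrist")
s=env.state();print(s["ee_pos"],s["force"],s["time_s"])
crop(W["img"],170,150,470,400,2.4,"pics/t.png")
```

```text
[648.79032616 -24.91839093 103.71659251] [-1.3131797  -4.43035358  7.56840057] 12.8
```

View pics/t.png

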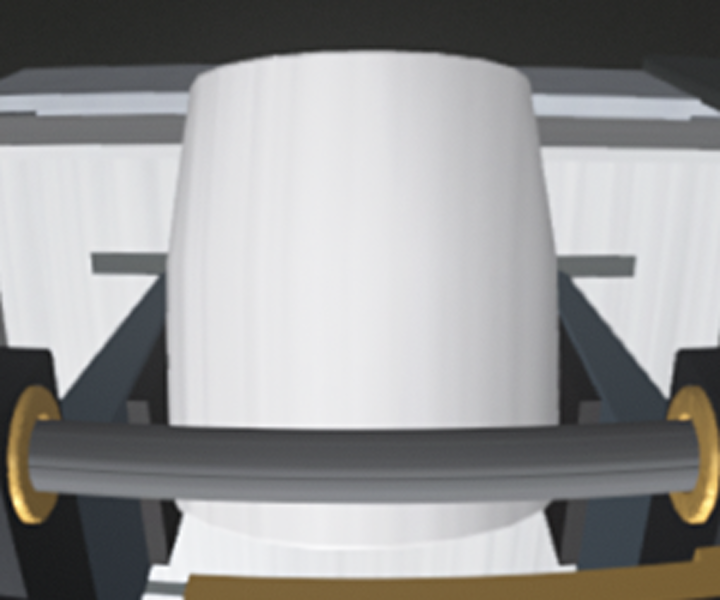

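Run:
```python
from fit2 import *
W=cams.grab_frame("wrist");s=env.state()
k=2.4
o=dict(foottop=150+50/k,footw=342/k,kneew=391/k,rimbot=150+548/k)
for ks in (("foottop","kneew","rimbot"),("foottop","footw","kneew","rimbot")):
  for x0 in([1.2,5,5],[1.6,10,10]):
    x,f=fitcup(W,s,{q:o[q] for q in ks},x0);
    th,dy,dz=x; P=s["ee_pos"];Yp=-(P[0]-656)*.1445+(P[1]+92.3)*.9895
    E=np.array([109.5-Yp-dy,85-P[2]-8-dz]);
    print(np.degrees(th).round(1),x[1:].round(1),np.round(f,1),"E dist",(E@[-np.cos(th),-np.sin(th)]).round(1),"E station",35+(E@[-np.sin(th),np.cos(th)]).round(1))
```

```text
77.0 [27.   9.2] [ 0.  0. -0.] E dist 31.7 E station 12.600000000000001
77.0 [27.   9.2] [ 0. -0. -0.] E dist 31.7 E station 12.600000000000001
75.2 [26.3  9.2] [-0.2  0.2 -0.4  0.2] E dist 30.7 E station 10.899999999999999
75.2 [26.3  9.2] [-0.2  0.2 -0.4  0.2] E dist 30.7 E station 10.899999999999999
```

Emit:
{"name": "arm_command", "arguments": {"deltas": [[0.5,[0,0,0],0],[0.5,[0,0,0],0],[0.5,[0,0,0],0],[0.5,[0,0,0],0]], "grip_force": 3}}

```text
time_s: 13.25
ee_pos: [648.2, -22.2, 101.9]
ee_rot: [52.4, 89.9, -29.3]
force: [1.1, -2.1, 2.1]
gripper_width: 65.4
```

```bash
python3 look.py u 160 180 360 380
```

```text
13.35 [648.1 -22.  101.9] [ 2.1 -2.1  3. ]
```

View pics/u.png

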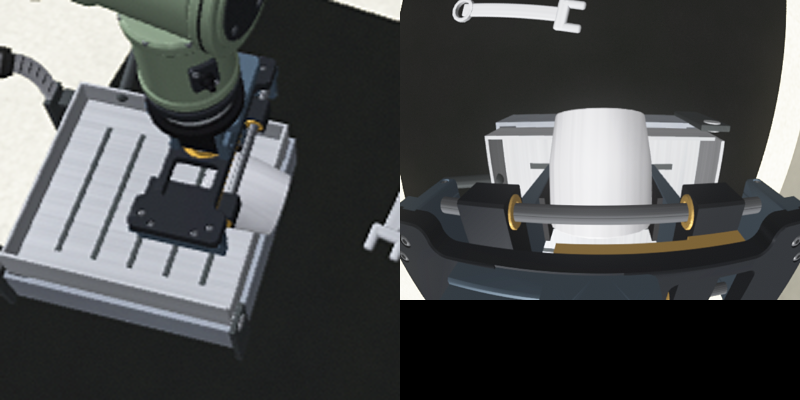

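Emit:
{"name": "arm_command", "arguments": {"deltas": [[0.5,[0,0,0],0],[0.5,[0.3,-2,0],0],[0.5,[0.5,-3,0],0],[0.5,[0.5,-3,0],0],[0.8,[0.5,-3,0],0],[0.8,[0.5,-3,0],0]], "grip_force": 8}}

```text
time_s: 13.95
ee_pos: [647.9, -25.1, 101.7]
ee_rot: [-75.2, 89.9, -156.9]
force: [0.8, 0.1, 0.2]
gripper_width: 72.6
```

```bash
python3 look.py v 160 180 360 380
```

```text
14.05 [648.  -25.1 101.9] [-0.2 -0.  -0.7]
```

View pics/v.png

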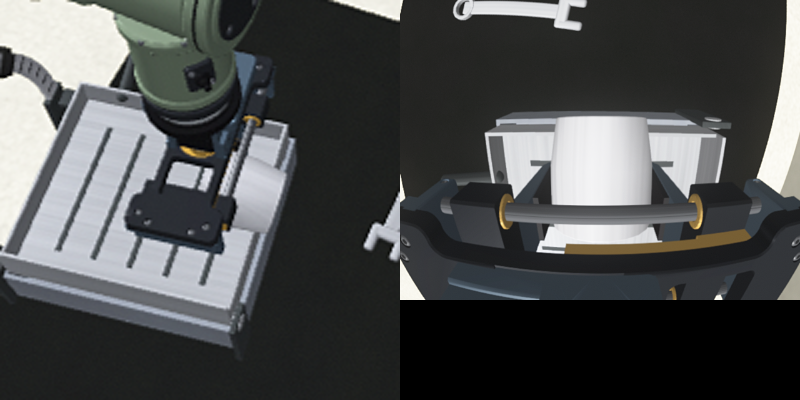

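Emit:
{"name": "arm_command", "arguments": {"deltas": [[0.8,[0,0,0],0],[0.8,[0,0,0],0],[0.8,[0,0,0],0]]}}

```text
time_s: 14.35
ee_pos: [648.3, -25.0, 102.0]
ee_rot: [71.5, 90.0, -10.3]
force: [0.0, 0.1, 0.2]
gripper_width: 73.1
```

Run:
```python
from h import *
W=cams.grab_frame("wrist");S=cams.grab_frame("scene")
s=env.state();print(s["ee_pos"],s["force"],s["time_s"])
a=cv2.resize(W["img"][130:430,170:470,::-1],(400,400)); b=cv2.resize(S["img"][190:350,150:310,::-1],(400,400))
cv2.imwrite("pics/w.png",np.hstack([b,a]))
```

```text
[648.32973154 -24.92089254 102.01618523] [0.33849171 0.24754354 0.76268067] 14.45
```

View pics/w.png

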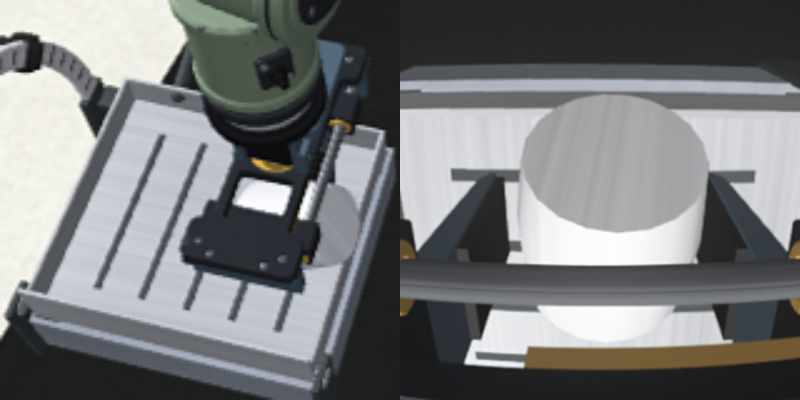

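Run:
```python
from fit2 import *
W=cams.grab_frame("wrist");s=env.state()
for obs in (dict(foottop=201,footbot=304,footw=139.5),dict(foottop=201,footbot=304,footw=139.5,rimbot=130+342*.75)):
  for x0 in([2,5,0],[2.6,0,-10]):
    x,f=fitcup(W,s,obs,x0);th,dy,dz=x; P=s["ee_pos"]
    Yp=-(P[0]-656)*.1445+(P[1]+92.3)*.9895
    a=np.array([-np.sin(th),np.cos(th)]); m=np.array([Yp+dy,P[2]+8+dz])
    print(np.degrees(th).round(1),x[1:].round(1),np.round(f,1),"Yp",Yp.round(1),"foot",(m-35*a).round(1),"rim",(m+35*a).round(1))
```

```text
118.4 [  2.7 -11.4] [-0.  0.  0.] Yp 67.8 foot [101.2 115.3] rim [39.7 82.1]
118.4 [  2.7 -11.4] [ 0. -0. -0.] Yp 67.8 foot [101.2 115.3] rim [39.7 82.1]
118.4 [  2.7 -11.4] [-0.  0. -0.  0.] Yp 67.8 foot [101.2 115.3] rim [39.7 82. ]
118.4 [  2.7 -11.4] [-0.  0. -0.  0.] Yp 67.8 foot [101.2 115.3] rim [39.7 82. ]
```

Emit:
{"name": "arm_command", "arguments": {"deltas": [[0.8,[-0.5,3.5,-4],0],[0.8,[-1,7,-9],0],[0.8,[-1,7,-9],0],[0.5,[-1,7,-9],0],[0.5,[-1,7,-9],0],[0.5,[-1,7,-9],0],[0.5,[-1,7,-9],0],[0.5,[-1,5,-3],0],[0.5,[0,0,6],0],[0.5,[1,-8,16],0],[0.5,[2,-15,26],0],[0.5,[2,-15,26],0]], "grip_force": 10}}

```text
time_s: 15.7
ee_pos: [651.7, -41.4, 130.4]
ee_rot: [72.0, 89.7, -9.8]
force: [-0.0, -0.2, -1.3]
gripper_width: 67.1
```

Run:
```python
from h import *
W=cams.grab_frame("wrist");S=cams.grab_frame("scene")
s=env.state();print(s["ee_pos"],s["force"],s["time_s"])
a=cv2.resize(W["img"][130:430,170:470,::-1],(400,400)); b=cv2.resize(S["img"][190:350,150:310,::-1],(400,400))
cv2.imwrite("pics/x.png",np.hstack([b,a]))
```

```text
[650.32019675 -40.31852169 128.43779682] [ 0.22120511  0.05842368 -1.86642131] 15.8
```

View pics/x.png

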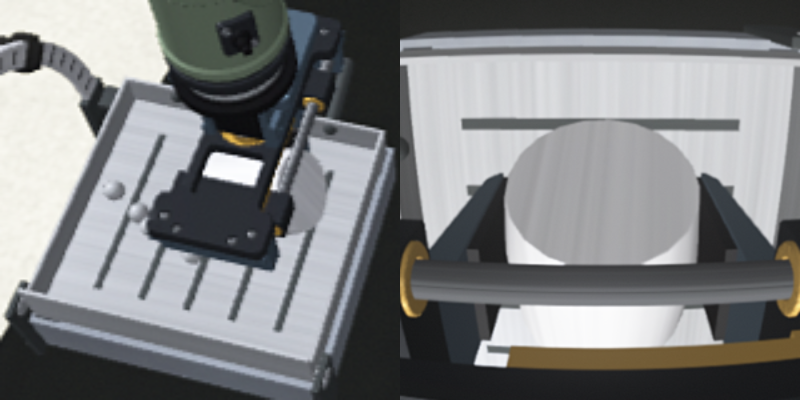

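Emit:
{"name": "arm_command", "arguments": {"deltas": [[0.5,[0,0,10],0],[0.5,[-2,14,12],0],[0.5,[-5,33,12],0],[0.5,[-8,52,12],0],[0.5,[-9.5,65,12],0],[0.5,[-10,69,5],0],[0.5,[-10,68.5,-2],0],[0.5,[-10,68.5,-7.5],0],[0.5,[-10.6,73,-9.5],0],[0.5,[-11.3,77,-11.5],0],[0.5,[-12,82,-15],0],[0.5,[-12.6,86.6,-18.5],0],[0.5,[-13.2,90,-23],0],[0.5,[-13.7,94,-27],0],[0.5,[-14.1,96.5,-32],0],[0.5,[-14.5,99,-38],0],[0.5,[-14.5,99,-38],0]], "grip_force": 8}}

```text
time_s: 17.5
ee_pos: [635.5, 59.5, 88.7]
ee_rot: [-105.3, 89.9, 173.0]
force: [0.5, 1.4, -0.5]
gripper_width: 66.4
```

Run:
```python
from h import *
W=cams.grab_frame("wrist");S=cams.grab_frame("scene")
s=env.state();print(s["ee_pos"],s["force"],s["time_s"])
a=cv2.resize(W["img"][130:430,170:470,::-1],(400,400)); b=cv2.resize(S["img"][190:350,150:310,::-1],(400,400))
cv2.imwrite("pics/y.png",np.hstack([b,a]))
```

```text
[635.93281717  58.93422803  89.61036295] [0.49822919 0.78706846 0.11702959] 17.6
```

View pics/y.png

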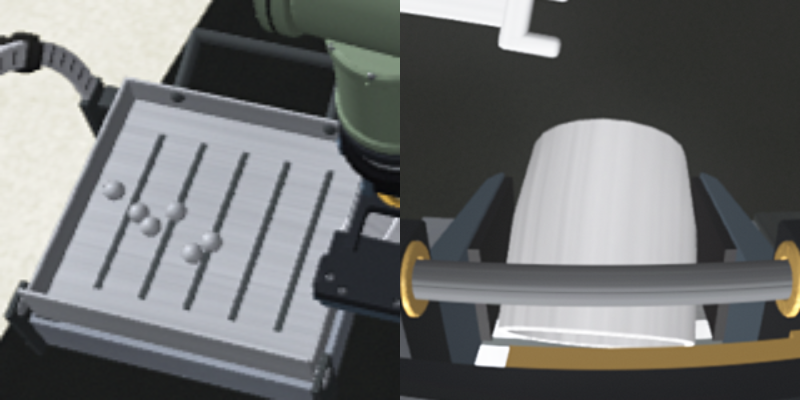

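Emit:
{"name": "arm_command", "arguments": {"deltas": [[0.5,[0,1,-5],0],[0.5,[0,2,-11],0],[0.5,[0,1.5,-16],0],[0.5,[0,1,-21],0],[0.5,[0,0.5,-25],0],[0.5,[0,0,-28],0],[0.5,[0,0,-28],0]]}}

```text
time_s: 18.3
ee_pos: [634.2, 62.0, 61.4]
ee_rot: [-154.1, 89.7, 124.1]
force: [-4.7, 9.5, 2.0]
gripper_width: 65.2
```

Run:
```python
from h import *
W=cams.grab_frame("wrist");S=cams.grab_frame("scene")
s=env.state();print(s["ee_pos"],s["force"],s["time_s"])
a=cv2.resize(W["img"][130:430,170:470,::-1],(400,400)); b=cv2.resize(S["img"][190:350,210:370,::-1],(400,400))
cv2.imwrite("pics/z.png",np.hstack([b,a]))
```

```text
[634.20746221  61.94876289  61.4924388 ] [-5.45673675  9.98149208  2.16275802] 18.4
```

View pics/z.png

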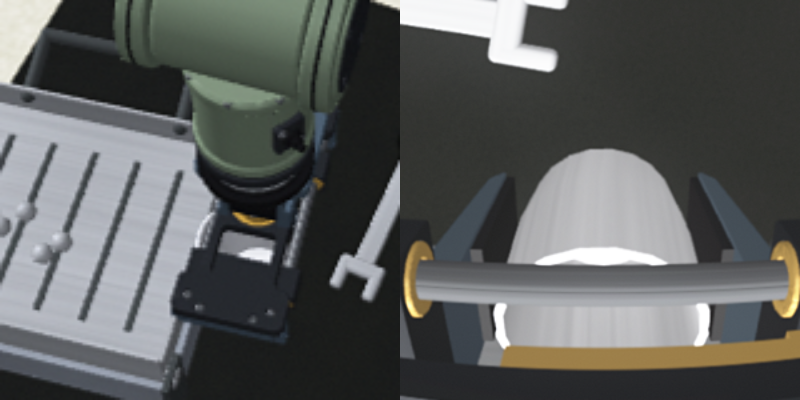

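Run:
```python
from fit2 import *
T=cams.grab_frame("top")
for u in((277,191),(294,191),(294,205),(277,205),(280,267)): print(back(T,u,5).round(0))
W=cams.grab_frame("wrist");s=env.state()
k=.75
obs=dict(foottop=130+148*k,rimtop=130+246*k,rimw=212*k)
for x0 in([.5,0,0],[.7,8,-8]):
    x,f=fitcup(W,s,obs,x0);print(np.degrees(x[0]).round(1),x[1:].round(1),np.round(f,1))
```

```text
[605. 145.   5.]
[606. 107.   5.]
[574. 106.   5.]
[574. 144.   5.]
[437. 133.   5.]
8.9 [-12.1  -8. ] [-0.  0. -0.]
8.9 [-12.1  -8. ] [-0.  0.  0.]
```

Emit:
{"name": "arm_command", "arguments": {"deltas": [[0.5,[5,5,0],0],[0.5,[12,10,0],0],[0.5,[18,13,0],0],[0.5,[18,13,-6],0],[0.5,[18,13,-12],0],[0.5,[18,13,-12],0]], "grip_force": 8}}

```text
time_s: 19.1
ee_pos: [652.6, 71.7, 48.3]
ee_rot: [-89.4, 89.8, -171.1]
force: [0.4, -0.2, -1.0]
gripper_width: 65.3
```

Run:
```python
from h import *
W=cams.grab_frame("wrist");S=cams.grab_frame("scene")
s=env.state();print(s["ee_pos"],s["force"],s["time_s"])
a=cv2.resize(W["img"][130:430,170:470,::-1],(400,400)); b=cv2.resize(S["img"][190:350,230:390,::-1],(400,400))
cv2.imwrite("pics/aa.png",np.hstack([b,a]))
```

```text
[653.31162497  71.81412132  49.4245426 ] [-0.75682462 -0.44897798 -1.83126827] 19.2
```

View pics/aa.png

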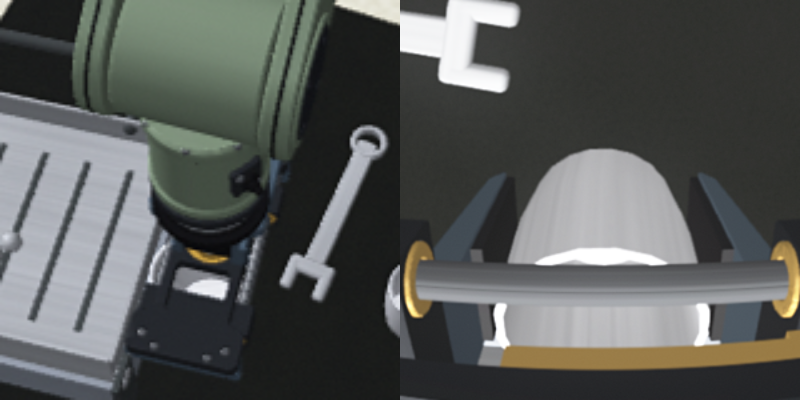

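Emit:
{"name": "arm_command", "arguments": {"deltas": [[0.5,[0,2,-4],0],[0.5,[0,2,-8],0],[0.5,[0,2,-12],0],[0.5,[0,2,-12],0]], "grip_force": 5}}

```text
time_s: 19.6
ee_pos: [653.2, 74.0, 37.2]
ee_rot: [-91.8, 89.9, -173.5]
force: [0.0, -0.2, -1.7]
gripper_width: 65.1
```

Emit:
{"name": "arm_command", "arguments": {"deltas": [[0.5,[0,0,-3],0],[0.5,[0,0,-6],0],[0.5,[0,0,-8],0],[0.5,[0,0,-8],0]]}}

```text
time_s: 20.0
ee_pos: [654.7, 74.9, 31.4]
ee_rot: [106.7, 89.8, 24.9]
force: [-0.8, 2.0, 4.5]
gripper_width: 65.3
```

Run:
```python
from h import *
W=cams.grab_frame("wrist");S=cams.grab_frame("scene")
s=env.state();print(s["ee_pos"],s["force"],s["time_s"])
a=cv2.resize(W["img"][130:430,170:470,::-1],(400,400)); b=cv2.resize(S["img"][190:350,230:390,::-1],(400,400))
cv2.imwrite("pics/ab.png",np.hstack([b,a]))
```

```text
[654.69103139  74.81160569  31.35725659] [0.34701311 2.35641563 5.2409499 ] 20.1
```

View pics/ab.png

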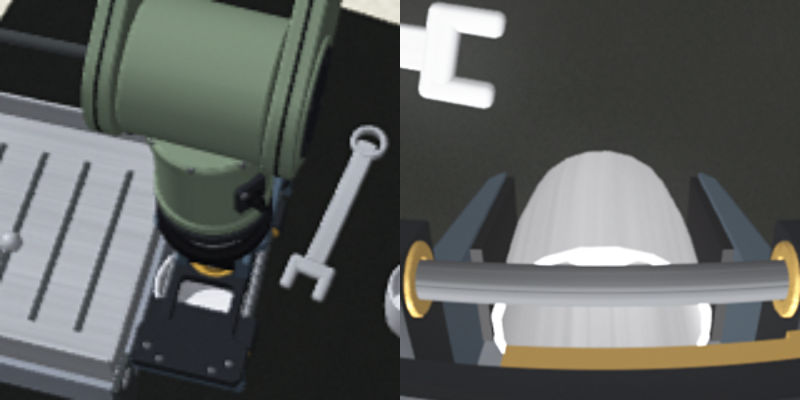

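Emit:
{"name": "arm_command", "arguments": {"deltas": [[0.5,[0,0,0],0],[0.5,[0,0,-2],0],[0.5,[0,0,-4],0],[0.5,[0,0,-4],0]], "grip_force": 3}}

```text
time_s: 20.5
ee_pos: [653.8, 74.2, 25.7]
ee_rot: [159.4, 90.0, 77.7]
force: [1.0, 1.4, 3.5]
gripper_width: 65.2
```

Run:
```python
from h import *
W=cams.grab_frame("wrist");S=cams.grab_frame("scene")
s=env.state();print(s["ee_pos"],s["force"],s["time_s"])
a=cv2.resize(W["img"][130:430,170:470,::-1],(400,400)); b=cv2.resize(S["img"][190:350,230:390,::-1],(400,400))
cv2.imwrite("pics/ac.png",np.hstack([b,a]))
```

```text
[653.75071179  74.03769157  25.69170787] [0.22708949 2.14967368 3.11578767] 20.6
```

View pics/ac.png

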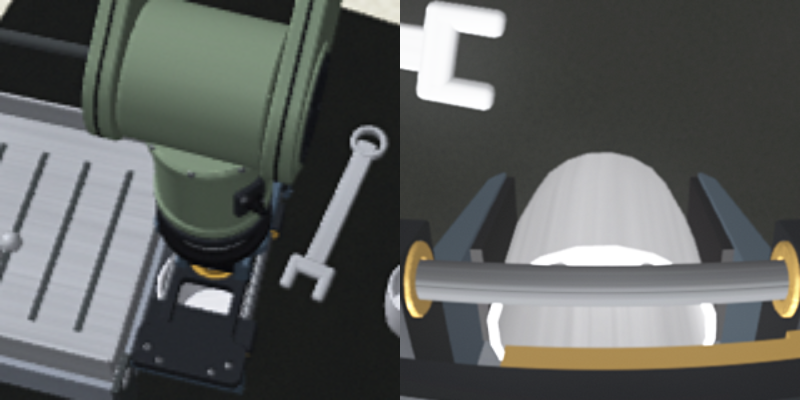

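Run:
```python
from fit2 import *
W=cams.grab_frame("wrist");s=env.state()
k=.75
for obs in (dict(foottop=130+152*k,rimtop=130+245*k,rimw=230*k),dict(foottop=130+152*k,rimtop=130+245*k,rimw=222*k)):
  for x0 in([.5,0,0],[.7,8,-8]):
    x,f=fitcup(W,s,obs,x0);th,dy,dz=x;m=np.array([dy,s["ee_pos"][2]+8+dz]);a=np.array([-np.sin(th),np.cos(th)])
    print(np.degrees(x[0]).round(1),x[1:].round(1),np.round(f,1),"foot low z",(m-35*a)[1]-29*np.sin(th))
crop(W["img"],170,180,470,430,2.4,"pics/ad.png")
```

```text
5.1 [-8.8  3.5] [-0.  0. -0.] foot low z -0.3298316151559586
5.1 [-8.8  3.5] [ 0.  0. -0.] foot low z -0.3298316151557521
6.0 [-10.7  -1.3] [ 0.  0. -0.] foot low z -5.4938100747444985
6.0 [-10.7  -1.3] [-0. -0. -0.] foot low z -5.49381007471877
```

View pics/ad.png

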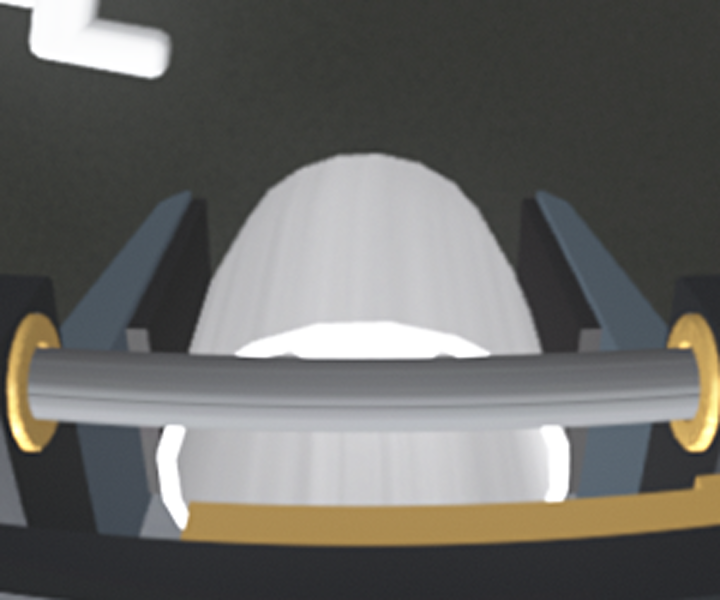

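Emit:
{"name": "arm_command", "arguments": {"deltas": [[0.75,[0,0,0],0],[0.85,[0,0,0],0],[1,[0,0,0],0],[1,[0,0,0],0],[1,[0,0,0],0]]}}

```text
time_s: 21.15
ee_pos: [653.7, 73.9, 25.8]
ee_rot: [-63.2, 90.0, -145.0]
force: [-0.6, 0.4, 0.1]
gripper_width: 91.0
```

Run:
```python
from h import *
W=cams.grab_frame("wrist")
s=env.state();print(s["ee_pos"],s["force"],s["time_s"])
crop(W["img"],170,180,470,430,2.4,"pics/ae.png")
```

```text
[653.69820309  74.0096155   25.85524144] [ 0.37509878  0.74665734 -0.02465904] 21.2
```

View pics/ae.png

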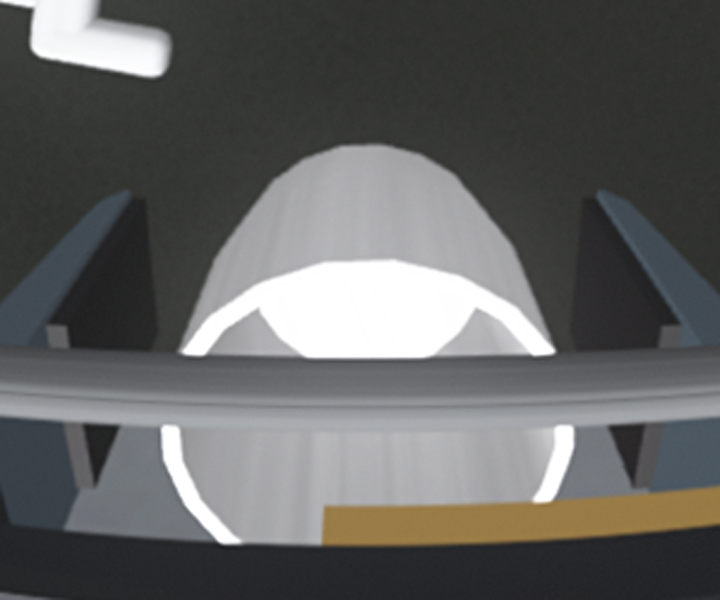

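Emit:
{"name": "arm_command", "arguments": {"deltas": [[1,[0,0,10],0],[1,[0,0,25],0],[1,[0,0,45],0],[1,[0,0,70],0],[1,[0,0,100],0],[1,[0,0,130],0],[1,[-30,-20,150],0],[1,[-65,-60,160],0],[1,[-100,-100,160],0],[1,[-135,-140,160],0],[1,[-147,-188,160],0],[1,[-147,-188,160],0]]}}

```text
time_s: 22.4
ee_pos: [505.0, -117.5, 188.0]
ee_rot: [34.3, 89.8, -47.7]
force: [0.3, -0.2, -0.3]
gripper_width: 91.2
```

Run:
```python
from h import *
T=cams.grab_frame("top");S=cams.grab_frame("scene");W=cams.grab_frame("wrist")
s=env.state();print(s["ee_pos"],s["force"],s["time_s"],s["qpos"].round(1))
crop(S["img"],130,150,430,360,2.6,"pics/af.png")
cv2.imwrite("pics/ag.png",W["img"][:,:,::-1])
```

```text
[ 507.28337764 -114.02230342  187.14492779] [ 0.40580839 -0.13373564  0.17764464] 22.55 [-1.400e+01  1.490e+01  1.003e+02  1.000e-01  6.470e+01 -2.210e+01]
```

View pics/af.png

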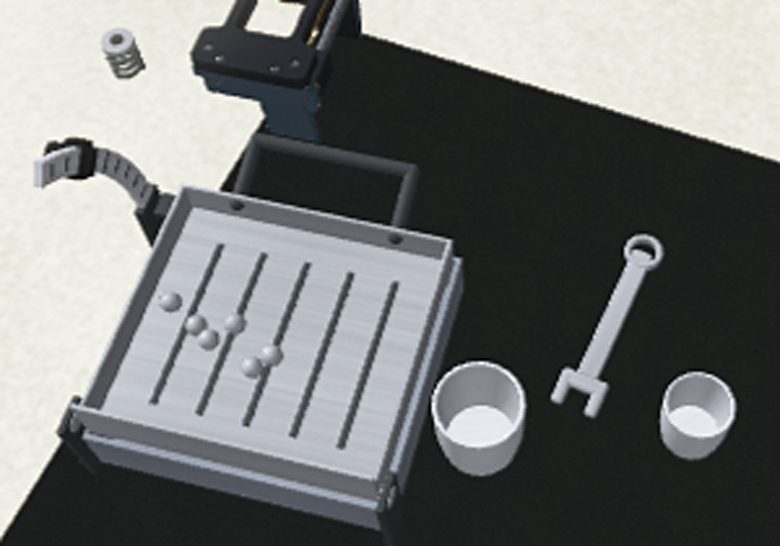

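View pics/ag.png

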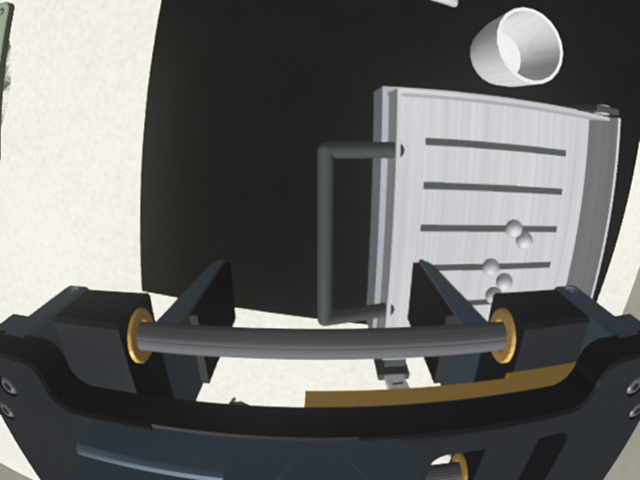

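Run:
```python
from h import *
W=cams.grab_frame("wrist");T=cams.grab_frame("top");S=cams.grab_frame("scene")
def wback(f,u,z):
    R=cv2.Rodrigues(np.array(f["rvec"],float))[0]; t=np.array(f["tvec"],float).ravel();K=f["K"]
    x,y=u[0]-K[0][2],u[1]-K[1][2]; r=np.hypot(x,y); th=r/K[0][0]
    d=R.T@np.array([np.sin(th)*x/r,np.sin(th)*y/r,np.cos(th)]);C=-R.T@t
    return C+d*(z-C[2])/d[2]
for u in((325,150),(325,318),(325,240)): print(wback(W,u,92).round(1))
print("front wall top L/R", wback(W,(388,88),85), wback(W,(617,115),97))
crop(S["img"],135,190,215,250,9,"pics/ah.png");crop(T["img"],430,120,500,220,6,"pics/ai.png")
for nm in("mark_tip","flap_pointer"):
  for n,f in(("top",T),("scene",S)):
    for d in cams.silhouettes(f,nm)[:2]: ys,xs=np.nonzero(d["region"]);print(nm,n,d["conf"],d["centre"],xs.min(),xs.max(),ys.min(),ys.max())
```

```text
[498.8 -48.5  92. ]
[ 517.4 -175.1   92. ]
[ 508.  -111.9   92. ]
front wall top L/R [535.96274831   1.77443499  85.        ] [735.21488772  32.05171892  97.        ]
mark_tip scene 0.44 [163.6, 207.7] 147 166 203 218
flap_pointer top 0.9 [371.0, 145.4] 331 439 106 236
flap_pointer scene 0.72 [236.6, 278.0] 160 303 202 341
```

View pics/ah.png

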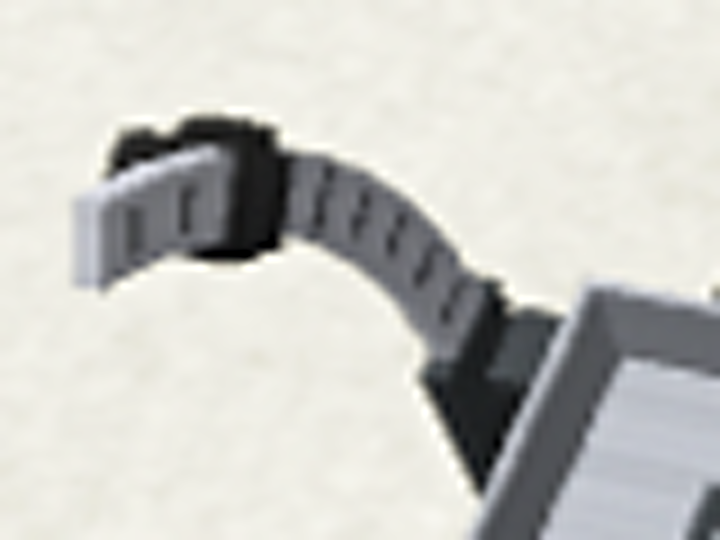

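View pics/ai.png

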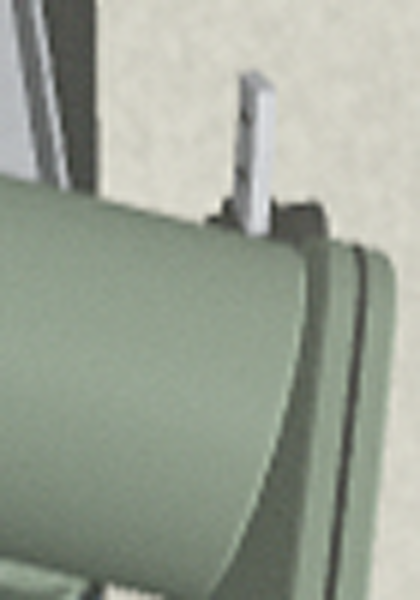

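Run:
```python
from h import *
T=cams.grab_frame("top");S=cams.grab_frame("scene")
def ray(f,u):
    a=back(f,u,0);b=back(f,u,200);return a,(b-a)/np.linalg.norm(b-a)
def tri(u,v):
    (a,d),(b,e)=ray(T,u),ray(S,v); A=np.c_[d,-e]; t=np.linalg.lstsq(A,b-a,rcond=None)[0]
    p,q=a+t[0]*d,b+t[1]*e; return (p+q)/2,np.linalg.norm(p-q)
ya=.146;c=np.array([656,-92.3]);X=np.array([np.cos(ya),np.sin(ya)]);Y=np.array([-X[1],X[0]])
bar=np.array([508,-112.]); hx=bar+250*X; print("hinge",hx, "from fit",c+99*X)
for u,v in(((474.5,160),(156.5,210.5)),((474.4,159.3),(158.4,210)),((472.5,159.5),(160,210.5)),((476,159),(157,210))):
    p,g=tri(u,v);r=p[:2]-hx;x=-(r@X);z=p[2]-70
    print(p.round(1),"gap",g.round(1),"Y",(r@Y).round(1),"x,z from hinge",x.round(1),z.round(1),"R",np.hypot(x,z).round(1),"ang",np.arctan2(z,x).round(3))
# constrained: plane Y, R=185 -> angle by projecting
im=S["img"].copy();im2=T["img"].copy()
for yy,col in((-135,(255,0,0)),(-150,(0,0,255))):
  for a in np.arange(.3,.9,.1):
    q=hx-X*185*np.cos(a)+Y*yy;P=[q[0],q[1],70+185*np.sin(a)]
    for I,f in((im,S),(im2,T)):
        w=proj(f,P)[0];cv2.circle(I,tuple(w.round().astype(int)),1,col,-1); 
    print(yy,round(a,1),proj(S,P)[0].round(1),proj(T,P)[0].round(1))
crop(im,125,185,225,260,7,"pics/aj.png")
```

```text
hinge [755.34022968 -75.6295342 ] from fit [753.94673095 -77.89729554]
[ 631.5 -245.7  181.3] gap 3.3 Y -150.2 x,z from hinge 147.2 111.3 R 184.6 ang 0.647
[ 631.1 -243.1  184. ] gap 0.3 Y -147.6 x,z from hinge 147.3 114.0 R 186.2 ang 0.659
[ 630.9 -239.8  183.8] gap 0.1 Y -144.3 x,z from hinge 147.0 113.8 R 185.9 ang 0.659
[ 631.8 -246.1  183.4] gap 0.6 Y -150.7 x,z from hinge 147.0 113.4 R 185.7 ang 0.657
-135 0.3 [180.  216.6] [462.7 182.7]
-135 0.4 [176.3 214.1] [464.3 177.5]
-135 0.5 [172.1 212.6] [465.7 171.4]
-135 0.6 [167.6 211.9] [466.9 164.4]
-135 0.7 [162.6 212.2] [467.8 156.5]
-135 0.8 [157.3 213.6] [468.5 147.9]
-135 0.9 [151.7 216.1] [468.9 138.6]
-150 0.3 [172.9 215.1] [470.2 181.8]
-150 0.4 [169.  212.7] [471.9 176.5]
-150 0.5 [164.7 211.1] [473.4 170.4]
-150 0.6 [160.  210.4] [474.7 163.3]
-150 0.7 [154.9 210.7] [475.8 155.5]
-150 0.8 [149.4 212. ] [476.6 146.8]
-150 0.9 [143.7 214.4] [477.1 137.6]
```

View pics/aj.png

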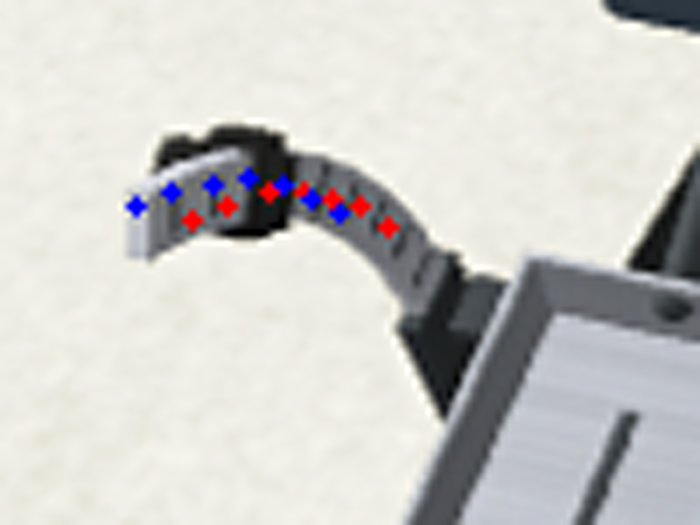

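Emit:
{"name": "arm_command", "arguments": {"deltas": [[0.4,[1,2,0],0],[0.4,[1,2,0],0],[0.4,[1,2,0],0],[0.4,[1,2,-20],0],[0.4,[1,2,-45],0],[0.4,[1,2,-65],0],[0.4,[1,2,-80],0],[0.4,[1,2,-92],0],[0.4,[1,2,-104],0],[0.4,[1,2,-104],0]], "grip_force": 25}}

```text
time_s: 24.0
ee_pos: [506.8, -111.7, 80.6]
ee_rot: [-112.3, 89.8, 165.9]
force: [-0.8, 0.1, -0.4]
gripper_width: 36.2
```

Run:
```python
from h import *
W=cams.grab_frame("wrist");S=cams.grab_frame("scene")
s=env.state();print(s["ee_pos"],s["force"],s["time_s"])
a=cv2.resize(W["img"][130:430,170:470,::-1],(400,400)); b=cv2.resize(S["img"][130:290,160:320,::-1],(400,400))
cv2.imwrite("pics/ak.png",np.hstack([b,a]))
```

```text
[ 508.01428404 -111.98395265   82.13961526] [0.41945349 0.42850811 1.61389863] 24.1
```

View pics/ak.png

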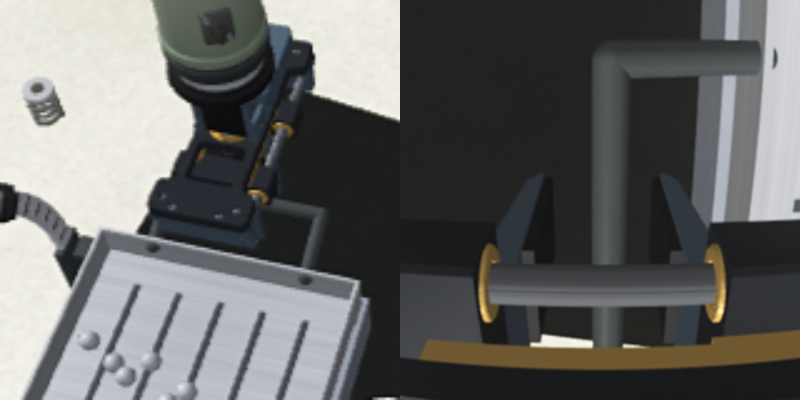

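Emit:
{"name": "arm_command", "arguments": {"deltas": [[0.0,[0,0,0],0],[0.0,[0,0,0],0],[0.0,[0,0,0],0],[0.0,[0,0,0],0],[0.0,[0,0,0],0],[0.0,[0,0,0],0],[0.0,[0.5,0,5],0],[0.0,[1,0.1,10],0],[0.0,[1.6,0.2,15],0],[0.0,[2.4,0.4,20],0],[0.0,[3.2,0.5,25],0],[0.0,[3.2,0.5,25],0]], "grip_force": 25}}

```text
time_s: 25.3
ee_pos: [512.7, -111.3, 107.5]
ee_rot: [80.7, 89.8, -1.1]
force: [6.7, 2.0, -4.4]
gripper_width: 11.6
```

Run:
```python
from h import *
S=cams.grab_frame("scene")
s=env.state();print(s["ee_pos"],s["force"],s["time_s"])
crop(S["img"],130,130,390,330,3,"pics/al.png")
```

```text
[ 512.64144286 -111.34724756  107.2574542 ] [ 6.1121867   1.22276336 -4.33678447] 25.35
```

View pics/al.png

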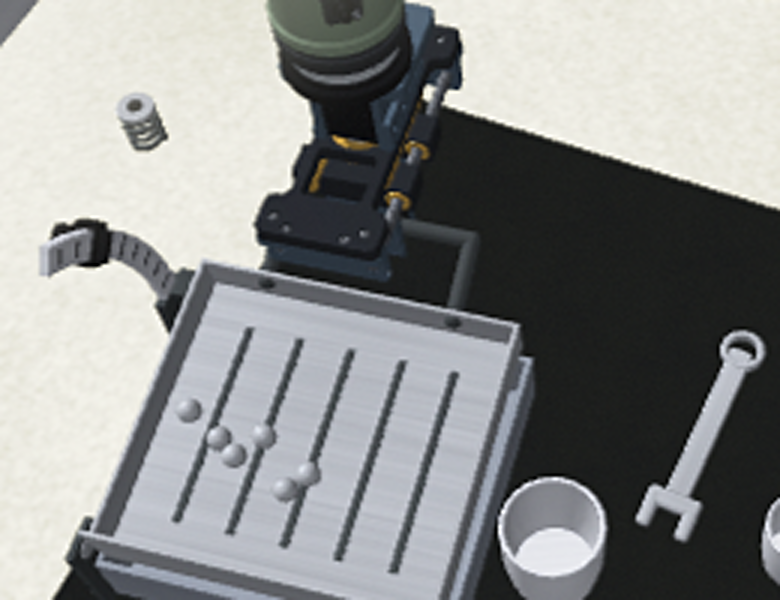

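Emit:
{"name": "arm_command", "arguments": {"deltas": [[0.0,[2,0.2,5],0],[0.0,[3.3,0.4,10],0],[0.0,[4.6,0.5,15],0],[0.0,[6,0.7,20],0],[0.0,[7.2,0.8,24.4],0],[0.0,[7.2,0.8,24.4],0],[0.0,[7.2,0.8,24.4],0],[0.0,[7.2,0.8,24.4],0]]}}

```text
time_s: 26.15
ee_pos: [518.0, -110.6, 131.3]
ee_rot: [-132.7, 90.0, 145.6]
force: [3.8, -0.4, -3.5]
gripper_width: 11.0
```

Run:
```python
from h import *
S=cams.grab_frame("scene")
s=env.state();print(s["ee_pos"],s["force"],s["time_s"])
crop(S["img"],130,130,390,330,3,"pics/am.png")
```

```text
[ 518.03630271 -110.62137814  131.22862396] [ 3.19530679  0.66373203 -4.10666415] 26.2
```

View pics/am.png

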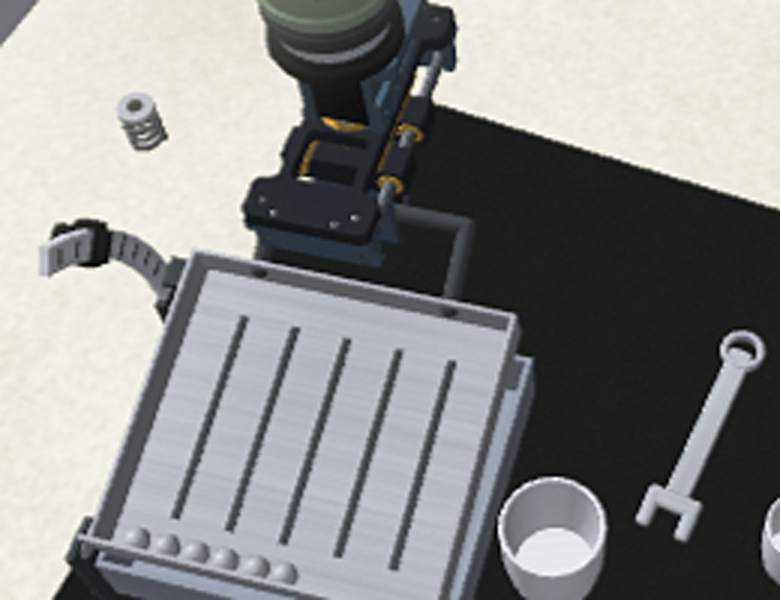

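Emit:
{"name": "arm_command", "arguments": {"deltas": [[0.0,[2,0.2,6],0],[0.0,[4,0.5,12],0],[0.0,[6,0.8,18],0],[0.0,[8.4,1.2,23.7],0],[0.0,[11,1.6,29.5],0],[0.0,[13.5,1.9,35],0],[0.0,[16,2.3,41],0],[0.0,[18.7,2.7,46.5],0],[0.0,[21.8,3.1,52],0],[0.0,[25,3.6,57.5],0],[0.0,[28,4,63],0],[0.0,[31.2,4.5,68],0],[0.0,[34.8,5,73.3],0],[0.0,[38.5,5.6,78.5],0],[0.0,[42.2,6.1,83.5],0],[0.0,[46,6.7,88.4],0],[0.0,[46,6.7,88.4],0],[0.0,[46,6.7,88.4],0]]}}

```text
time_s: 28.0
ee_pos: [562.4, -104.4, 220.7]
ee_rot: [-80.1, 89.8, -161.8]
force: [-6.9, -3.5, 2.6]
gripper_width: 11.5
```

```bash
cat > tilt.py <<'E'
import sys
from h import *
from scipy.optimize import least_squares
S=cams.grab_frame("scene");T=cams.grab_frame("top")
s=env.state();print(s["ee_pos"],s["force"],s["time_s"])
X=np.array([np.cos(.146),np.sin(.146)]);hx=np.array([755,-76.3])
r=(s["ee_pos"][:2]-hx)@X; z=s["ee_pos"][2]+8-70
print("R",np.hypot(r,z),"(250.8) tilt", np.arctan2(z,-r)-np.arctan2(20,250))
crop(S["img"],130,130,390,330,3,sys.argv[1]);crop(S["img"],130,185,220,255,8,sys.argv[2]);crop(T["img"],420,110,510,210,6,sys.argv[3])
E
python3 tilt.py pics/an.png pics/ao.png pics/ap.png
```

```text
[ 562.32932088 -104.47034566  220.64026254] [-7.26011317 -3.03886835  2.76483786] 28.1
R 251.16183317592896 (250.8) tilt 0.603818345092417
```

View pics/an.png

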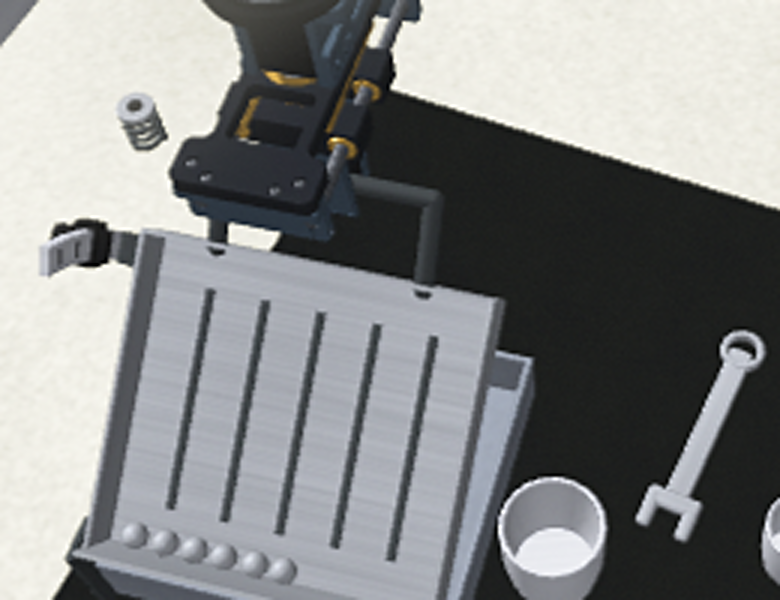

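View pics/ao.png

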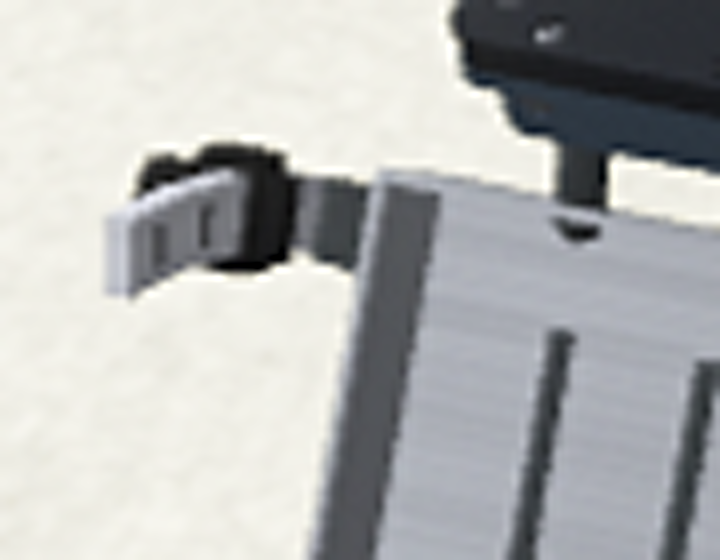

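View pics/ap.png

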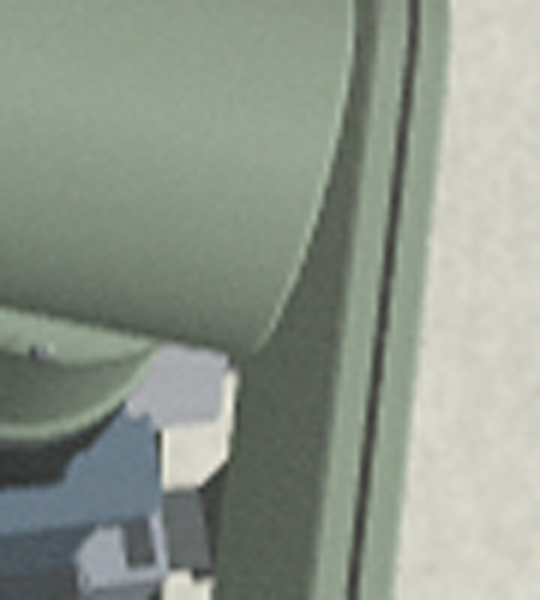

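Emit:
{"name": "arm_command", "arguments": {"deltas": [[0.0,[1.5,0.2,3],0],[0.0,[4,0.6,6.5],0],[0.0,[7,1.1,10],0],[0.0,[7,1.1,10],0],[0.0,[7,1.1,10],0]]}}

```text
time_s: 28.6
ee_pos: [570.4, -103.3, 230.7]
ee_rot: [-58.5, 89.9, -140.3]
force: [-5.6, -3.2, 2.4]
gripper_width: 11.1
```

```bash
python3 tilt.py pics/aq.png pics/ar.png pics/as.png
```

```text
[ 570.31290662 -103.32736657  230.59427088] [-5.70856959 -2.57390071  2.10372815] 28.7
R 251.5229862049684 (250.8) tilt 0.654774490310531
```

View pics/ar.png

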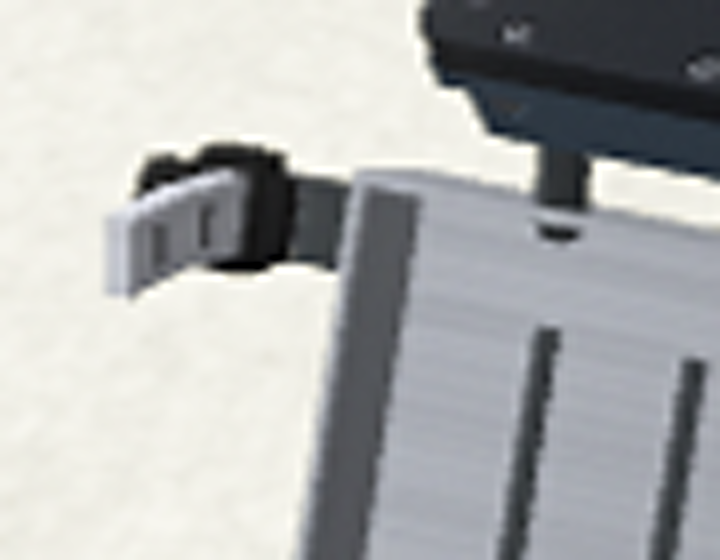

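View pics/aq.png

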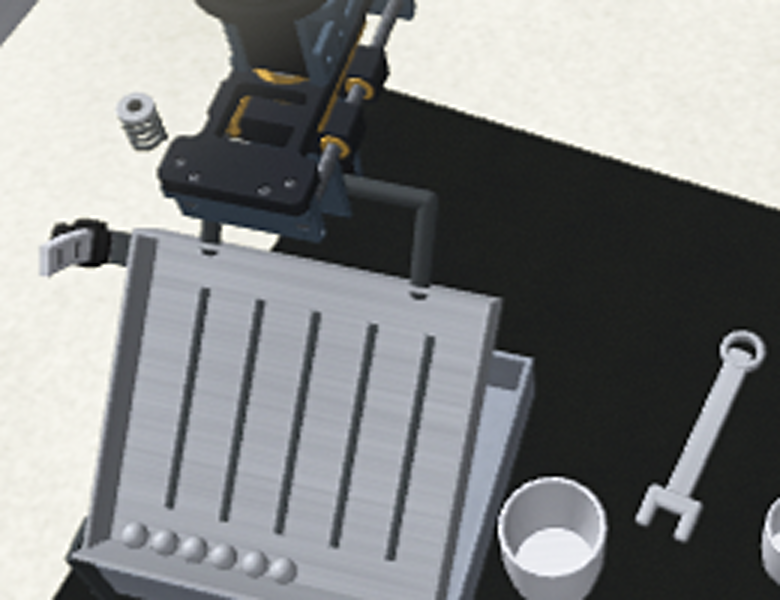

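Run:
```python
from h import *
S=cams.grab_frame("scene")
X=np.array([np.cos(.146),np.sin(.146)]);Y=np.array([-X[1],X[0]]);hx=np.array([755,-76.3])
def w(x,y,z,t):
    r=x*np.cos(t)+z*np.sin(t); q=hx+r*X+y*Y; return [q[0],q[1],70-x*np.sin(t)+z*np.cos(t)]
for t in(.58,.62,.655,.69,.73):
    print(t,"corner",proj(S,w(-200,-108.5,15,t))[0].round(1),"cornerL",proj(S,w(-200,108.5,15,t))[0].round(1),"ptr",proj(S,w(-185,-127,0,t))[0].round(1),"clampmid",proj(S,w(-185,-147,0,t))[0].round(1))
W=cams.grab_frame("wrist");cv2.imwrite("pics/at.png",W["img"][:,:,::-1])
print(env.state()["qvel"].round(2))
```

```text
0.58 corner [179.6 206. ] cornerL [295.9 229.2] ptr [172.3 212.5] clampmid [162.3 210.5]
0.62 corner [177.5 206.2] cornerL [294.9 229.6] ptr [170.5 212.5] clampmid [160.3 210.4]
0.655 corner [175.7 206.5] cornerL [294.  230.2] ptr [168.8 212.5] clampmid [158.5 210.5]
0.69 corner [173.8 206.9] cornerL [293.1 230.9] ptr [167.1 212.7] clampmid [156.7 210.6]
0.73 corner [171.5 207.6] cornerL [292.  231.8] ptr [165.  213.1] clampmid [154.6 211. ]
[ 0.03 -0.01 -0.05  0.02  0.02  0.03]
```

View pics/at.png

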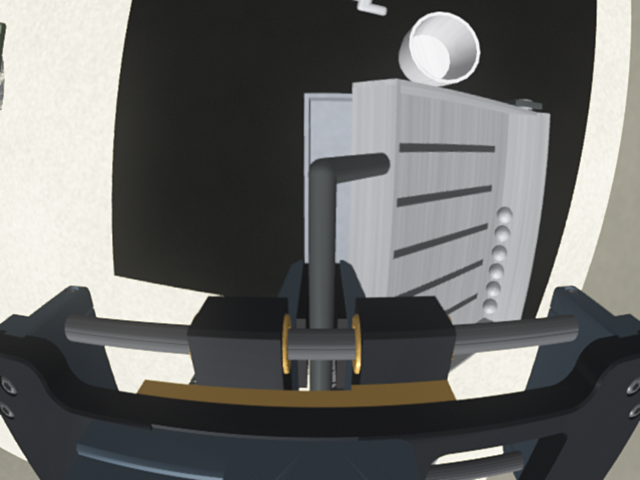

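Emit:
{"name": "arm_command", "arguments": {"deltas": [[0.0,[0,0,0],0],[0.0,[0,0,0],0],[0.0,[0,0,0],0],[0.0,[0,0,0],0]]}}

```text
time_s: 29.2
ee_pos: [570.3, -103.3, 230.6]
ee_rot: [-61.0, 89.9, -142.8]
force: [-5.7, -3.0, 1.8]
gripper_width: 11.3
```

```bash
python3 tilt.py pics/au.png pics/av.png pics/aw.png; python3 -c "
from workcell import env
print(env.job_done())"
```

```text
[ 570.30258103 -103.35477364  230.6276    ] [-4.98781868 -3.46249304  2.3628703 ] 29.3
R 251.55586692650513 (250.8) tilt 0.6548349669174565
the job is handed in; nothing more can be done
None
```

I tipped all six balls into the tray, stood the empty cup upright on the bench to the left of the tray and let go of it. I then lifted the tray by its bar and handed the job in, still holding it, at 29.3 s. No verdict was reported.

- **Tray angle:** the held pose gave a tilt of 0.655 rad. I measured the clamp at about 0.65–0.66 rad from two cameras. A check on the tray's corner in the scene camera read about 0.02 rad higher, still within the 0.07 allowed.
- **Balls and cup:** the last pictures I viewed showed all six balls along the tray's back wall and the cup upright and clear of the tray. The frame taken just before hand-in was saved but I did not look at it.
- **Other things:** I saw no movement of the clamp, wrench or spring in those pictures. The spray can was outside the later crops, so its position was not rechecked; no move after the cup was picked up went near it.
- **Tipping the cup:** this did not go as planned. The cup slid in the grip and stuck at about 77°, so I repeated it once. Then I opened the fingers so that it rolled over the tray's left wall and emptied, and re-gripped it to right it against that wall.
- **Force on the tool:** it read about 6 N in the held pose, because the arm was pulling slightly off the tray's true arc.

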